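# Scan a battery cell's barcode on a swivel rest

### The job

Book in the battery cell that stands on the swivel rest: first turn the rest by its arm until the white pointer stands at the green mark on the base, and let go. Then pick up the hand scanner, point its red window squarely at the middle of the cell's label from about 7 cm and hold it steady there for a good second without touching the rest or the cell. Finally lay the scanner gently back on its dark mat, belly down and lengthwise in the middle, leaving the rest at the mark and the other things on the table where they are.

Things in the scene. Friction and masses are not known exactly. Their poses are not given: they have to be found in the camera images.
- rest_base: fixed black round base of the swivel rest, 130 mm across and 12 mm high, origin at the centre of its underside on the table. Its -x axis points from the centre to the green mark on the rim (white ticks every 15 degrees on both sides of the mark)
- rest (a joint): turn of the rest on its upright axis through the centre of the base, in rad: 0 when the white pointer stands at the green mark, positive counter-clockwise seen from above, range -0.5 to 1.4. Friction (0.12 N m, about 1.4 N at the grip) holds it wherever it is left; no spring. The cell, the pointer and the arm turn together; the label faces the side to which the pointer points
- swing_grip (a point): middle of the upright black round grip with a yellow band at the top, 15 mm in diameter, on the end of the rest's swing arm; this point is 66 mm above the table and 88 mm sideways from the turning axis; the grip runs from 44 to 88 mm above the table. In the rest's axes (z up, -x the way that the label faces) it is at x +4 mm, y +88 mm. A finger has about 30 mm room between the grip and the rest's back board, which is 96 mm wide and rises to 98 mm above the table
- label (a point): middle of the white printed label (about 49 mm wide, 44 mm tall) of the light grey battery cell (92 mm wide, 60 mm tall, 5 mm thick) that stands upright and is fixed on the rest; on the label's surface, 64 mm above the table, 2 mm in front of the turning axis and 13.5 mm towards the arm's side (+y), as the label is off the cell's middle. Its -x axis points straight out of the label, z is up; the axes turn with the rest
- scanner_center (a point): centre, half-way up, of the loose hand scanner: a white handle with a wider grey head, 130 mm long (along its x axis), 40 mm high, handle 34 mm wide, head 46 mm wide, 170 g. The head covers x +31 to +63 mm, the handle x -65 to +31 mm. +x points out of the red window, z is up when it lies on its belly as at the start. Graspable across the handle at this point
- scanner_window (a point): centre of the scanner's red window at the front of the head, 65 mm ahead of scanner_center along the scanner's x axis; the scanner looks straight out along +x
- beam_spot (a point): point on the scanner's line of sight 70 mm in front of the window; it moves with the scanner (axes as scanner_center)
- mat: fixed dark rubber mat with a yellow border line, 180 mm (its x axis) by 84 mm (y) and 3 mm thick, on which the scanner lies; origin at the centre of its underside on the table
- tape_roll: loose yellow roll of tape, 66 mm across, 22 mm high, a bystander
- charger_cube: loose white charger cube, 58x42x26 mm, a bystander
- pin_tin: loose round tin, 68 mm across, 25 mm high, a bystander

How it is judged:
By the outcome, as a careful person would: the job done as asked, in the order asked, and still so for the second after the job is handed in, with the robot touching nothing.
It also fails if it takes over 67 s, if anything falls off the work surface, if the arm or the gripper's body presses on something with over 40 N, if the wrist force passes 120 N, or if a joint passes its speed limit or range.

### The arm

A 7-joint arm with a two-finger parallel gripper is mounted at the origin on a cart in front of the work surface, level with it; the furniture and walls round the work are solid. World frame = base frame: x ahead of the robot, y to its left, z up, the work surface at z = 0. Lengths are in m, angles in rad, forces in N, time in s.
With the tool pointing down it reaches from about 0.4 to 0.85 m from the base axis. Payload 4.5 kg.
Tool frame: the origin (TCP) lies on the centre line of the jaws, within the pads' length; the fingertips stand 14 mm ahead of it and the grasp point (between the pads) lies 5 mm behind it (bot.tips_ahead is the distance from the TCP to the fingertips, in m); z points along the fingers, y is the direction in which the jaws open and shut (so a half turn about z gives the same grasp; the last joint's range is limited). The gripper opens to 85 mm and grips with 20 to 120 N. Pads are 22 mm wide; open, the fingers measure 114 mm over their backs; the gripper's body (76 mm by 85 mm) begins 54 mm behind the grasp point. The pads swing forward as they close: fully open they stand 13 mm farther back than shut.
Start: joints at [1.185, 0.689, -0.195, 1.565, 0.157, 0.902, -0.215], TCP at [0.255, -0.571, 0.245] pointing down, gripper open.
Joint ranges: [-3.01, 3.01], [-0.46, 2.08], [-1.47, 1.51], [0.13, 2.56], [-1, 4.14], [0.04, 2.09], [-2.66, 2.66]. Speed limits (rad/s): [2.57, 2.57, 3.14, 3.14, 3.14, 3.14, 3.14].

### API

Orientations are given as a rotation vector (axis times angle).
In Python, from cell import bot, eyes gives the robot as it stands. The module is installed in compiled form; this text tells all that it offers.
- The arm moves only by the tool jog_arm, never from a script. Its argument "plan" is a list of rows, each an object of numbers: "gripper": the finger opening in mm, from 0 to 85.4; "x", "y", "z": the shift along the tool's x, y, z in mm; "rx", "ry", "rz": the turn, a rotation vector about the tool's x, y, z in degrees. In form: [{"gripper": .., "x": .., "y": .., "z": .., "rx": .., "ry": .., "rz": ..}, ...]. A call has exactly 8 rows; each row shifts and turns the commanded pose from where the row before left it, along the tool's axes as they then stand; what a row does not reach is not made up. A row lasts 1/10 s, in which the tool goes at most 50 mm and 8.59 degrees, less where a joint would pass 70% of its speed; a pose out of reach is approached as far as the arm can. A call with a gripper value outside its range is refused whole. The fingers move at their own pace and stop on an object; the grip force is fixed at half the most. Time passes only in rows, so rows that do not move let the fingers close, or fill a call up. It gives the time, the measured TCP pose, the force and the opening at its end, in the units of the state.
- bot.observe(): the state, without advancing time (a new reading comes with each control period).
- eyes.get_image(name): name is "scene" or "top" or "wrist"; returns a dict with "frame" (400x640x3 uint8, red, green, blue), "camera_matrix" (3x3 intrinsics, pixels), "eye" and "orientation" of the camera in the world. Camera axes: x right, y up, looking along -z (the intrinsics and any distortion apply to the point x, -y, -z); pixel columns grow to the right and rows downward; lengths in m; the calibration is good to about 2 mm. A picture is of the moment at which its call begins. There is no depth.
- bot.hand_in(): hands the job in, once; it reports no verdict.
The state is a dict: "time_s": time; "joint_positions": joint angles; "joint_velocities": joint speeds; "effort": joint torques, N m; "ee_pos": TCP position; "eef_rot": TCP orientation; "ft_force": force on the tool from outside, world axes, zero at the start; "torque": the same for the moment, N m; "gripper_width": finger opening in m.
Only numpy, scipy, OpenCV 4.12 (cv2) and the standard library are available. Lean on these libraries where they do the work, as an engineer would, in place of code of your own. Each camera call takes 0.05 s, during which the arm holds its last target.

## Working session

There is one attempt and no reset: what is moved stays moved. The work goes in short steps, Python scripts to look and compute and a tool call to move; the robot and the scene stay as the last step left them, time stands still between calls to the robot, and variables do not carry over. Pictures are saved under pics/ and viewed, and the job is handed in when it is done.

Besides the shell and the picture viewer there is one more tool, called by a JSON object that holds its "op" and its "data". jog_arm: Moves the arm, as the interface text tells. Its arguments: {"type":"object","properties":{"plan":{"type":"array"}},"required":["plan"]}

```bash
mkdir -p pics; ls; python3 - <<'E'
from cell import bot, eyes
import cv2
o=bot.observe(); print({k:o[k] for k in o}); print(bot.tips_ahead)
for n in ["scene","top","wrist"]:
    d=eyes.get_image(n); cv2.imwrite(f"pics/a_{n}.png",d["frame"][:,:,::-1]); print(n,d["camera_matrix"],d["eye"],d["orientation"],[k for k in d])
E
```

```text
pics
{'time_s': 0.0, 'joint_positions': array([ 1.18477325,  0.68999093, -0.19453396,  1.5663869 ,  0.15732804,
        0.90251062, -0.21509955]), 'joint_velocities': array([ 1.96297064e-03, -7.85670346e-04, -3.29115171e-04, -7.11609799e-04,
        1.03212016e-03,  5.70706965e-05, -4.87888684e-04]), 'effort': array([-6.06840404e-04, -5.39605236e+01, -1.26704101e+00, -1.58544499e+01,
        9.00298561e-03,  9.41138860e-03, -6.97853875e-05]), 'ee_pos': array([ 0.25444192, -0.5701526 ,  0.24446879]), 'eef_rot': array([-3.07081196e+00, -6.54433724e-01,  8.49626742e-04]), 'ft_force': array([ 0.59404376, -0.55212527, -0.05161611]), 'torque': array([ 0.00124309, -0.00466618,  0.04987783]), 'gripper_width': 0.085599678999064}
0.014
scene [[370.78870827   0.         319.61620926]
 [  0.         370.78870827 200.13157538]
 [  0.           0.           1.        ]] [ 0.57150074 -0.80864091  0.64181002] [ 1.02260365 -0.03869606 -0.02365258] ['frame', 'camera_matrix', 'eye', 'orientation']
top [[416.29637975   0.         313.4958038 ]
 [  0.         416.29637975 194.27706003]
 [  0.           0.           1.        ]] [ 0.19309598 -0.10251358  1.25595879] [ 0.32825691 -0.20072219 -1.07721097] ['frame', 'camera_matrix', 'eye', 'orientation']
wrist [[322.98466659   0.         321.15343384]
 [  0.         322.98466659 202.36045685]
 [  0.           0.           1.        ]] [ 0.33092115 -0.53759989  0.37384292] [-0.28780839  0.1887031  -1.14068513] ['frame', 'camera_matrix', 'eye', 'orientation']
```

View pics/a_scene.png

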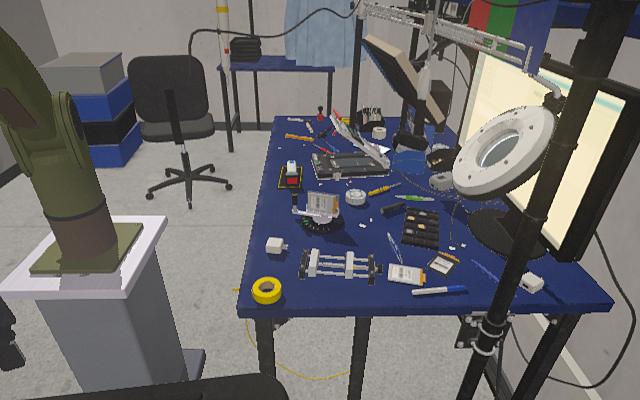

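View pics/a_top.png

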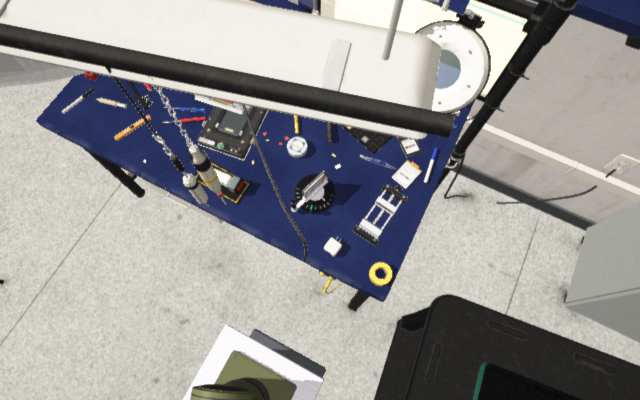

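View pics/a_wrist.png

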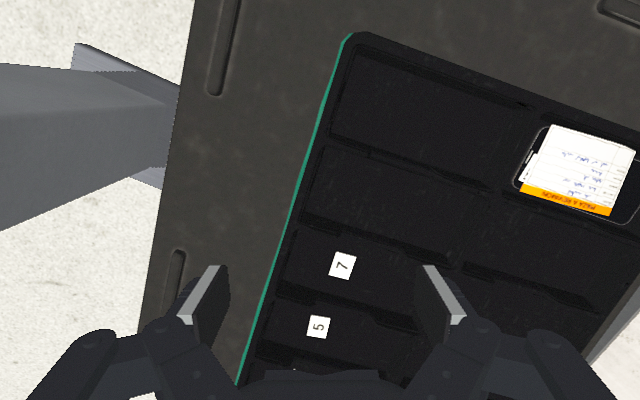

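```bash
cat > h.py <<'E'
import numpy as np, cv2
from cell import bot, eyes
from scipy.spatial.transform import Rotation as R
def grab(n):
    d=eyes.get_image(n); np.savez(f"/tmp/{n}.npz",**d); return d
def ld(n):
    return dict(np.load(f"/tmp/{n}.npz"))
def proj(d,P):
    P=np.atleast_2d(P); c=R.from_rotvec(d["orientation"]).inv().apply(P-d["eye"])
    K=d["camera_matrix"]; return np.c_[K[0,2]+K[0,0]*c[:,0]/-c[:,2], K[1,2]+K[1,1]*(-c[:,1])/-c[:,2]]
def ray(d,uv):
    uv=np.atleast_2d(uv).astype(float);K=d["camera_matrix"]
    v=np.c_[(uv[:,0]-K[0,2])/K[0,0],-(uv[:,1]-K[1,2])/K[1,1],-np.ones(len(uv))]
    return R.from_rotvec(d["orientation"]).apply(v)
def at_z(d,uv,z):
    r=ray(d,uv); return d["eye"]+r*((z-d["eye"][2])/r[:,2])[:,None]
def tri(d1,u1,d2,u2):
    r1=ray(d1,u1)[0];r2=ray(d2,u2)[0];r1/=np.linalg.norm(r1);r2/=np.linalg.norm(r2)
    A=np.c_[r1,-r2];s=np.linalg.lstsq(A,d2["eye"]-d1["eye"],rcond=None)[0]
    a=d1["eye"]+s[0]*r1;b=d2["eye"]+s[1]*r2;return (a+b)/2,np.linalg.norm(a-b)
def crop(d,x0,y0,x1,y1,s,fn):
    f=d["frame"][y0:y1,x0:x1,::-1]; cv2.imwrite(fn,cv2.resize(f,None,fx=s,fy=s,interpolation=cv2.INTER_CUBIC))
E
python3 - <<'E'
from h import *
for n in ["scene","top"]: grab(n)
crop(ld("scene"),250,140,380,240,6,"pics/b_scene.png")
crop(ld("top"),170,120,350,250,4.4,"pics/b_top.png")
t=ld("top");s=ld("scene")
print(at_z(t,[[230,185],[313,193],[380,273],[333,245],[297,146]],0.0))
print(at_z(s,[[290,178],[322,218],[266,290],[275,245],[355,197]],0.0))
E
```

```text
[[ 0.5237495   0.37472622  0.        ]
 [ 0.62412523  0.12207882  0.        ]
 [ 0.48840955 -0.17650156  0.        ]
 [ 0.50010303 -0.01230186  0.        ]
 [ 0.75015472  0.24888731  0.        ]]
[[ 0.52200677  0.399089    0.        ]
 [ 0.62830826  0.13701308  0.        ]
 [ 0.48232439 -0.16556006  0.        ]
 [ 0.49255092  0.00516411  0.        ]
 [ 0.74561308  0.26272117  0.        ]]
```

View pics/b_scene.png

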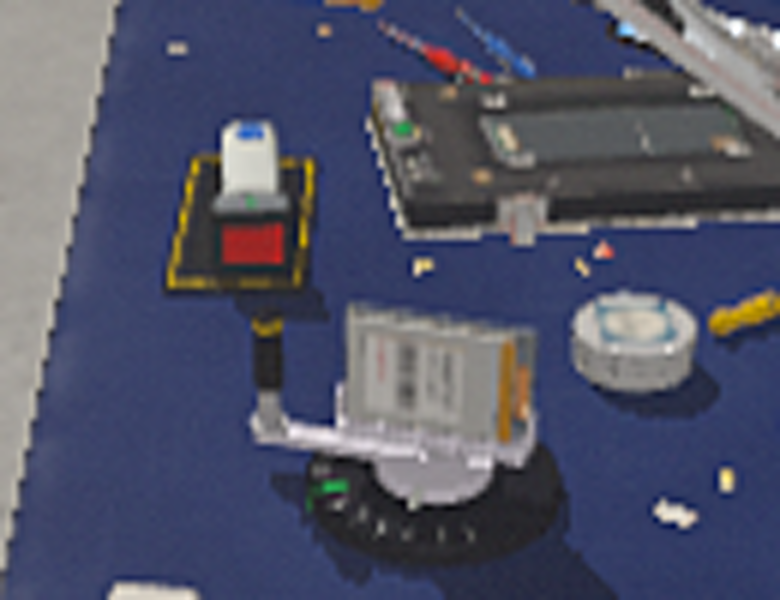

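View pics/b_top.png

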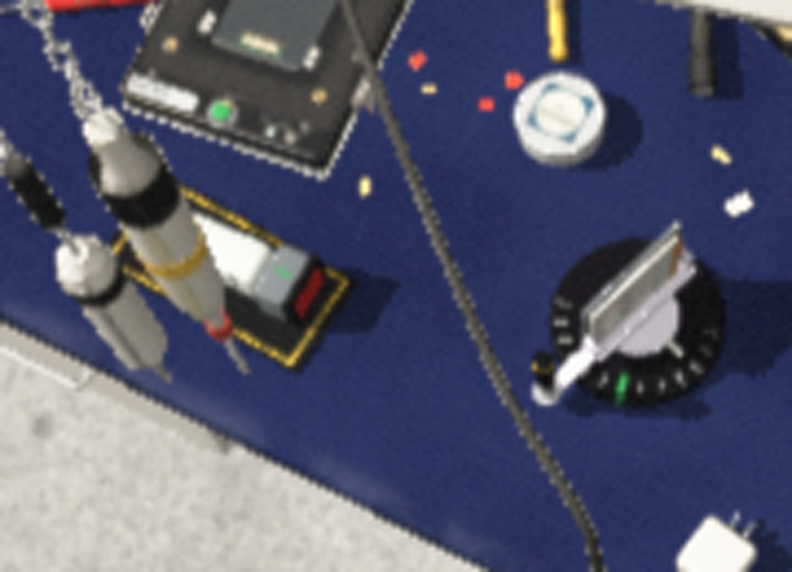

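```bash
python3 - <<'E'
from h import *
t=ld("top");s=ld("scene")
T=lambda u,v:(170+u/4.4-0.0,120+v/4.4)
S=lambda u,v:(250+u/6,140+v/6)
print("base c",at_z(t,T(638,323),.012), "green",at_z(t,T(622,388),.012))
print("green scene",at_z(s,S(330,488),.012), "base ell", at_z(s,[S(305,485),S(565,500),S(430,565)],.012))
print("griptop",at_z(t,T(542,360),.088),at_z(s,S(267,322),.088),tri(t,T(542,360),s,S(267,322)))
print("pointer",at_z(t,T(683,352),.014),at_z(s,S(413,503),.014))
# cell top corners
print("celltop", tri(t,T(585,312),s,S(348,305)),tri(t,T(679,228),s,S(535,330)))
# mat corners (scene): near-left, near-right, far-left, far-right
print("mat s",at_z(s,[S(170,288),S(303,287),S(193,158),S(314,160)],.003))
print("mat t",at_z(t,[T(295,365),T(350,282),T(110,250),T(187,190)],.003))
for n,z in(("tape",.022),("cube",.026),("tin",.025)):pass
print("cube t",at_z(t,[(333,243)],.026),"s",at_z(s,[(275,242)],.026))
E
```

```text
base c [[0.62172612 0.1136044  0.012     ]] green [[0.5720134  0.10071541 0.012     ]]
green scene [[0.57579004 0.10200455 0.012     ]] base ell [[0.56337877 0.10471232 0.012     ]
 [0.69184787 0.09075605 0.012     ]
 [0.62276074 0.03776898 0.012     ]]
griptop [[0.54154537 0.14570814 0.088     ]] [[0.54497593 0.135364   0.088     ]] (array([0.5441968 , 0.14738631, 0.08073486]), np.float64(0.000950454875662226))
pointer [[0.61615756 0.07408391 0.014     ]] [[0.61641293 0.08590282 0.014     ]]
celltop (array([0.58373407, 0.13461332, 0.09757566]), np.float64(0.002031206433237681)) (array([0.67097061, 0.10655509, 0.0987344 ]), np.float64(0.006707128851007133))
mat s [[0.48397012 0.31932021 0.003     ]
 [0.5610177  0.32046979 0.003     ]
 [0.48908008 0.48948796 0.003     ]
 [0.56709787 0.48698429 0.003     ]]
mat t [[0.4804601  0.32101153 0.003     ]
 [0.55510757 0.31891761 0.003     ]
 [0.49462946 0.49038042 0.003     ]
 [0.56282765 0.46615408 0.003     ]]
cube t [[ 0.49929119 -0.01139615  0.026     ]] s [[ 0.49491771 -0.01490832  0.026     ]]
```

```bash
cat >> h.py <<'E'
def rotaz(az): # tool down with tool y at azimuth az (deg)
    a=np.radians(az); y=np.array([np.cos(a),np.sin(a),0]); z=np.array([0,0,-1.]); x=np.cross(y,z)
    return R.from_matrix(np.c_[x,y,z])
def state():
    o=bot.observe(); r=R.from_rotvec(o["eef_rot"]); y=r.as_matrix()[:,1]
    print("t%.2f"%o["time_s"],"p",(o["ee_pos"]*1000).round(1),"az %.2f"%np.degrees(np.arctan2(y[1],y[0])),"zt",r.as_matrix()[:,2].round(3),"F",o["ft_force"].round(1),"w %.1f"%(o["gripper_width"]*1000),"q",o["joint_positions"].round(2))
    return o["ee_pos"],r
def plan(p,r,ps,az,n,dec=0):
    """straight line from pose p,r to ps(m), az(deg) in n rows; prints rows"""
    r1=rotaz(az); rv=(r.inv()*r1).as_rotvec(degrees=True)/n
    if np.abs(rv).max()<.05: rv*=0
    step=(np.array(ps)-p)*1000/n
    for i in range(n):
        ri=r*R.from_rotvec(rv*i,degrees=True)
        print((ri.inv().apply(step)).round(dec),rv.round(2))
E
python3 - <<'E'
from h import *
p,r=state()
plan(p,r,[.530,.150,.250],66,24)
E
```

```text
t0.25 p [ 254.6 -570.5  244.9] az -65.95 zt [-0.     0.001 -1.   ] F [-0.6 -1.  -0.2] w 84.9 q [ 1.18  0.69 -0.19  1.57  0.16  0.9  -0.22]
[ 23. -23.  -0.] [-0.  -0.  -5.5]
[ 25. -20.  -0.] [-0.  -0.  -5.5]
[ 27. -18.  -0.] [-0.  -0.  -5.5]
[ 28. -15.  -0.] [-0.  -0.  -5.5]
[ 30. -13.  -0.] [-0.  -0.  -5.5]
[ 31. -10.  -0.] [-0.  -0.  -5.5]
[31. -7. -0.] [-0.  -0.  -5.5]
[32. -4. -0.] [-0.  -0.  -5.5]
[32. -1. -0.] [-0.  -0.  -5.5]
[32.  2. -0.] [-0.  -0.  -5.5]
[32.  6. -0.] [-0.  -0.  -5.5]
[31.  9. -0.] [-0.  -0.  -5.5]
[30. 11. -0.] [-0.  -0.  -5.5]
[29. 14. -0.] [-0.  -0.  -5.5]
[27. 17. -0.] [-0.  -0.  -5.5]
[26. 20. -0.] [-0.  -0.  -5.5]
[24. 22. -0.] [-0.  -0.  -5.5]
[21. 24. -0.] [-0.  -0.  -5.5]
[19. 26. -0.] [-0.  -0.  -5.5]
[16. 28. -0.] [-0.  -0.  -5.5]
[14. 29. -0.] [-0.  -0.  -5.5]
[11. 30. -0.] [-0.  -0.  -5.5]
[ 8. 31. -0.] [-0.  -0.  -5.5]
[ 5. 32. -0.] [-0.  -0.  -5.5]
```

{"op": "jog_arm", "data": {"plan": [{"gripper":60,"x":23,"y":-23,"z":0,"rx":0,"ry":0,"rz":-5.5},{"gripper":60,"x":25,"y":-20,"z":0,"rx":0,"ry":0,"rz":-5.5},{"gripper":60,"x":27,"y":-18,"z":0,"rx":0,"ry":0,"rz":-5.5},{"gripper":60,"x":28,"y":-15,"z":0,"rx":0,"ry":0,"rz":-5.5},{"gripper":60,"x":30,"y":-13,"z":0,"rx":0,"ry":0,"rz":-5.5},{"gripper":60,"x":31,"y":-10,"z":0,"rx":0,"ry":0,"rz":-5.5},{"gripper":60,"x":31,"y":-7,"z":0,"rx":0,"ry":0,"rz":-5.5},{"gripper":60,"x":32,"y":-4,"z":0,"rx":0,"ry":0,"rz":-5.5}]}}

```text
time_s: 1.05
ee_pos: [0.347, -0.3285, 0.2454]
eef_rot: [2.6, 1.763, 0.0]
ft_force: [0.3, -0.7, -0.1]
gripper_width: 0.0606
```

```bash
python3 -c "
from h import *
state()"
```

```text
t1.05 p [ 347.  -328.5  245.4] az -21.73 zt [ 0. -0. -1.] F [ 0.3 -0.7 -0.1] w 60.6 q [ 0.93  0.52 -0.41  1.99  0.32  0.69 -0.06]
```

{"op": "jog_arm", "data": {"plan": [{"gripper":60,"x":32,"y":-1,"z":0,"rx":0,"ry":0,"rz":-5.5},{"gripper":60,"x":32,"y":2,"z":0,"rx":0,"ry":0,"rz":-5.5},{"gripper":60,"x":32,"y":6,"z":0,"rx":0,"ry":0,"rz":-5.5},{"gripper":60,"x":31,"y":9,"z":0,"rx":0,"ry":0,"rz":-5.5},{"gripper":60,"x":30,"y":11,"z":0,"rx":0,"ry":0,"rz":-5.5},{"gripper":60,"x":29,"y":14,"z":0,"rx":0,"ry":0,"rz":-5.5},{"gripper":60,"x":27,"y":17,"z":0,"rx":0,"ry":0,"rz":-5.5},{"gripper":60,"x":26,"y":20,"z":0,"rx":0,"ry":0,"rz":-5.5}]}}

```text
time_s: 1.85
ee_pos: [0.4383, -0.0875, 0.2454]
eef_rot: [1.751, 2.608, -0.0]
ft_force: [1.0, 0.1, -0.8]
gripper_width: 0.0598
```

{"op": "jog_arm", "data": {"plan": [{"gripper":60,"x":24,"y":22,"z":0,"rx":0,"ry":0,"rz":-5.5},{"gripper":60,"x":21,"y":24,"z":0,"rx":0,"ry":0,"rz":-5.5},{"gripper":60,"x":19,"y":26,"z":0,"rx":0,"ry":0,"rz":-5.5},{"gripper":60,"x":16,"y":28,"z":0,"rx":0,"ry":0,"rz":-5.5},{"gripper":60,"x":14,"y":29,"z":0,"rx":0,"ry":0,"rz":-5.5},{"gripper":60,"x":11,"y":30,"z":0,"rx":0,"ry":0,"rz":-5.5},{"gripper":60,"x":8,"y":31,"z":0,"rx":0,"ry":0,"rz":-5.5},{"gripper":60,"x":5,"y":32,"z":0,"rx":0,"ry":0,"rz":-5.5}]}}

```text
time_s: 2.65
ee_pos: [0.5294, 0.1532, 0.2452]
eef_rot: [0.646, 3.074, -0.001]
ft_force: [0.6, -0.5, -0.1]
gripper_width: 0.0599
```

```bash
python3 -c "
from h import *
state()
d=grab('wrist');cv2.imwrite('pics/c_wrist.png',d['frame'][:,:,::-1]);print(d['eye'])
"
```

```text
t2.65 p [529.4 153.2 245.2] az 66.25 zt [ 0.    -0.001 -1.   ] F [ 0.6 -0.5 -0.1] w 59.9 q [ 0.09  0.69 -0.78  1.77  0.59  0.93  0.21]
[0.45547313 0.18568465 0.37448333]
```

View pics/c_wrist.png

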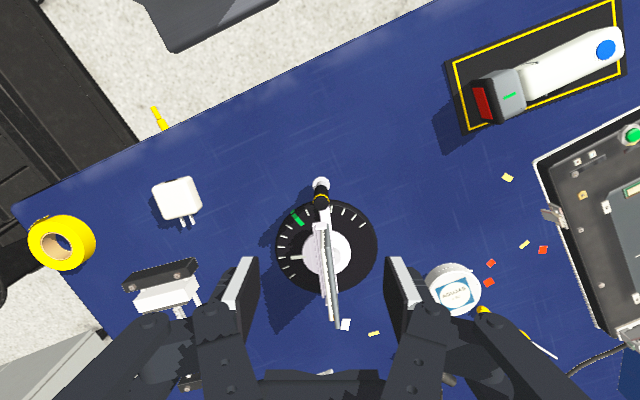

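```bash
python3 -c "
from h import *
d=ld('wrist')
crop(d,250,160,400,340,3.3,'pics/d1.png')
crop(d,430,0,640,150,3.8,'pics/d2.png')
"
```

```text
(no output)
```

View pics/d1.png

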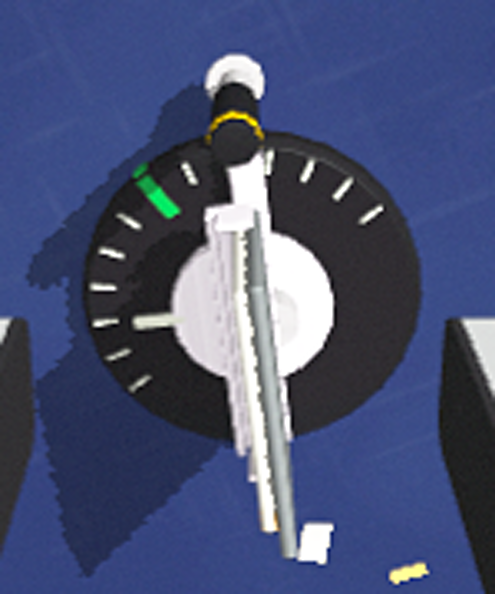

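View pics/d2.png

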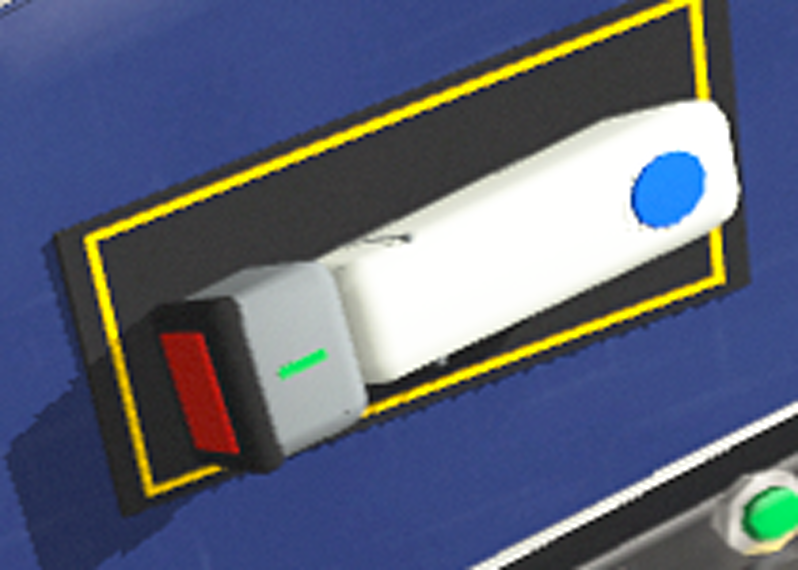

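```bash
python3 - <<'E'
from h import *
from scipy.optimize import least_squares
d=ld('wrist')
c=lambda a:np.array([250,160])+(np.array(a,float)+0.5)/3.3-0.5
tk={0:(157,192),15:(129,220),30:(112,251),45:(103,288),60:(104,323),75:(119,355),90:(140,383),-15:(190,174),-45:(268,162),-60:(308,169),-75:(345,188),-90:(372,215)}
P=np.array([at_z(d,c(v),.012)[0] for v in tk.values()]);A=np.radians(list(tk))
def f(q):
    a=q[2]+np.pi+A; return np.r_[P[:,0]-q[0]-q[3]*np.cos(a),P[:,1]-q[1]-q[3]*np.sin(a)]
s=least_squares(f,[.62,.11,.2,.05]);q=s.x;print("base",q,np.degrees(q[2]),"rms mm",np.sqrt((s.fun**2).mean())*1000)
# base outline at z .012
O=np.array([at_z(d,c(v),.012)[0] for v in [(421,290),(84,290),(260,440),(330,160),(395,215),(100,220)]])
print("rim r",np.hypot(*(O[:,:2]-q[:2]).T))
for z in (.012,.014,.018,.022):
    e=at_z(d,[c((136,323)),c((175,320))],z)[:,:2]; v=e[0]-q[:2];w=e[0]-e[1]
    print("pointer",z,np.degrees(np.arctan2(v[1],v[0]))%360-180-np.degrees(q[2]),np.degrees(np.arctan2(w[1],w[0]))%360-180-np.degrees(q[2]), np.hypot(*v))
g=at_z(d,c((235,143)),.088)[0];v=g[:2]-q[:2];print("griptop",g,np.hypot(*v),np.degrees(np.arctan2(v[1],v[0]))-87.4-np.degrees(q[2]))
m=lambda a:np.array([430,0])+(np.array(a,float)+0.5)/3.8-0.5
M=at_z(d,[m((90,238)),m((151,493)),m((722,281)),m((697,4))],.003)
print("mat line corners",M.round(4)); ce=M.mean(0);print("c",ce)
for i in range(4):
    e=M[(i+1)%4]-M[i];print(np.hypot(*e[:2]),np.degrees(np.arctan2(e[1],e[0])))
Mo=at_z(d,[m((57,236)),m((127,515)),m((748,283))],.003);print("outer",Mo.round(4),"c",(Mo[0]+Mo[2])/2)
for i in range(2):
    e=Mo[i+1]-Mo[i];print(np.hypot(*e[:2]),np.degrees(np.arctan2(e[1],e[0])))
top=.043
S=at_z(d,[m((235,300)),m((278,466)),m((366,405)),m((325,265)),m((302,367)),m((668,188))],top);print("head corners top",S.round(4))
e=S[4]-S[5];print("axis from dots az",np.degrees(np.arctan2(e[1],e[0])),np.hypot(*e[:2]))
E
```

```text
base [0.62807977 0.11605498 0.26683864 0.05643259] 15.288727844954247 rms mm 0.3527535570251101
rim r [0.06359349 0.06366494 0.06126966 0.06304868 0.06293901 0.06534654]
pointer 0.012 62.75968917086838 55.86677688640683 0.04528664283830161
pointer 0.014 61.46824673477327 55.86677688640663 0.04486953672147422
pointer 0.018 58.8154750332987 55.866776886406264 0.04410559641003128
pointer 0.022 56.07530221889525 55.86677688640632 0.04343940844962845
griptop [0.54414447 0.14599564 0.088     ] 0.08911553691351963 57.67938250474942
mat line corners [[0.483  0.326  0.003 ]
 [0.5577 0.3228 0.003 ]
 [0.5655 0.4855 0.003 ]
 [0.4926 0.4885 0.003 ]]
c [0.52472536 0.40570423 0.003     ]
0.07476787350646014 -2.462759216974337
0.1628668353332789 87.26490539020331
0.07297185104117651 177.60838376571303
0.1627946784474825 -93.36738390539101
outer [[0.4788 0.3178 0.003 ]
 [0.5611 0.3145 0.003 ]
 [0.569  0.4921 0.003 ]] c [0.52392244 0.40492691 0.003     ]
0.0823472536679161 -2.2522670617127725
0.1777588829825756 87.45971314281599
head corners top [[0.5088 0.3403 0.043 ]
 [0.5534 0.3404 0.043 ]
 [0.5474 0.365  0.043 ]
 [0.5098 0.3629 0.043 ]
 [0.5315 0.352  0.043 ]
 [0.5264 0.4439 0.043 ]]
axis from dots az -86.81642223889936 0.09206909650133531
```

```bash
python3 -c "
from h import *
p,r=state(); plan(p,r,[.5445,.1458,.206],69.7,2,1)"
```

```text
t2.70 p [530.8 160.4 246. ] az 66.78 zt [ 0.003  0.008 -1.   ] F [2.7 5.8 0.1] w 60.3 q [ 0.09  0.69 -0.79  1.77  0.59  0.93  0.21]
[-9.2 -4.2 20. ] [ 0.25 -0.   -1.46]
[-9.1 -4.3 20. ] [ 0.25 -0.   -1.46]
```

```bash
python3 -c "
from h import *
for i in range(4): grab('wrist')
p,r=state(); plan(p,r,[.5445,.1458,.206],69.7,2,1)
d=grab('wrist'); print(d['eye']);cv2.imwrite('pics/e_wrist.png',d['frame'][:,:,::-1])"
```

```text
t2.90 p [528.7 151.3 244.9] az 65.98 zt [-0.001 -0.002 -1.   ] F [0.3 0.9 0.1] w 59.9 q [ 0.09  0.69 -0.78  1.78  0.59  0.93  0.21]
[-8.3  0.7 19.4] [-0.05 -0.01 -1.86]
[-8.4  0.5 19.4] [-0.05 -0.01 -1.86]
[0.45503855 0.18426753 0.37420258]
```

View pics/e_wrist.png

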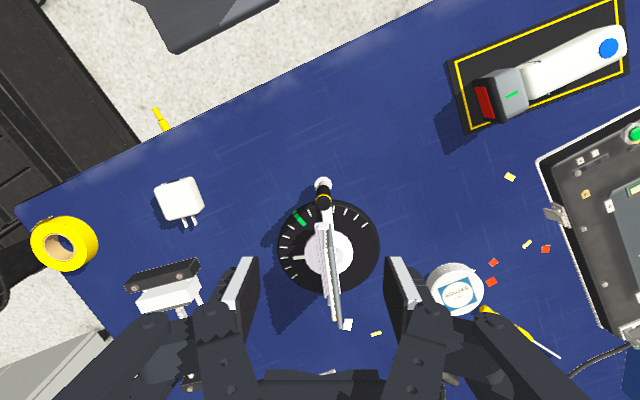

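{"op": "jog_arm", "data": {"plan": [{"gripper":50,"x":-8.5,"y":0.5,"z":20,"rx":0,"ry":0,"rz":-2},{"gripper":50,"x":-8.5,"y":0.5,"z":25,"rx":0,"ry":0,"rz":-2},{"gripper":50,"x":0,"y":0,"z":30,"rx":0,"ry":0,"rz":0},{"gripper":50,"x":0,"y":0,"z":30,"rx":0,"ry":0,"rz":0},{"gripper":50,"x":0,"y":0,"z":25,"rx":0,"ry":0,"rz":0},{"gripper":50,"x":0,"y":0,"z":20,"rx":0,"ry":0,"rz":0},{"gripper":50,"x":0,"y":0,"z":15,"rx":0,"ry":0,"rz":0},{"gripper":50,"x":0,"y":0,"z":10,"rx":0,"ry":0,"rz":0}]}}

```text
time_s: 3.75
ee_pos: [0.5448, 0.1453, 0.0693]
eef_rot: [-0.546, -3.093, 0.002]
ft_force: [0.6, 0.2, 0.4]
gripper_width: 0.0503
```

```bash
python3 -c "
from h import *
state()
d=grab('wrist'); print(d['eye']);cv2.imwrite('pics/f_wrist.png',d['frame'][:,:,::-1]); d=grab('scene');crop(d,250,140,380,240,6,'pics/f_scene.png');state()"
```

```text
t3.75 p [544.8 145.3  69.3] az 69.97 zt [-0.001 -0.001 -1.   ] F [0.6 0.2 0.4] w 50.3 q [-0.    0.94 -0.6   1.86  0.88  0.63  0.06]
[0.46900895 0.17288471 0.19866632]
t3.85 p [544.6 145.7  69.4] az 70.02 zt [-0.001 -0.001 -1.   ] F [-0.4  0.2  0.6] w 49.9 q [-0.    0.94 -0.6   1.86  0.88  0.63  0.06]
```

View pics/f_wrist.png

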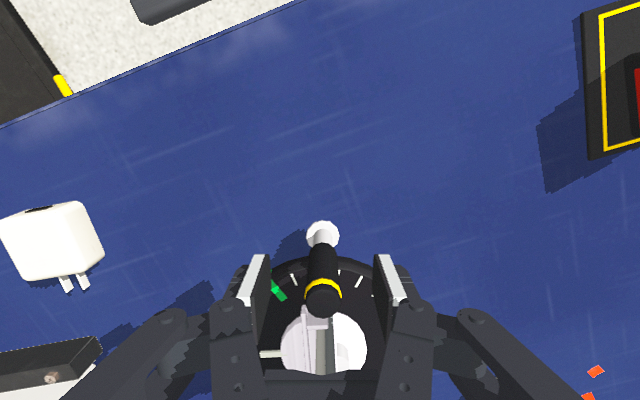

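View pics/f_scene.png

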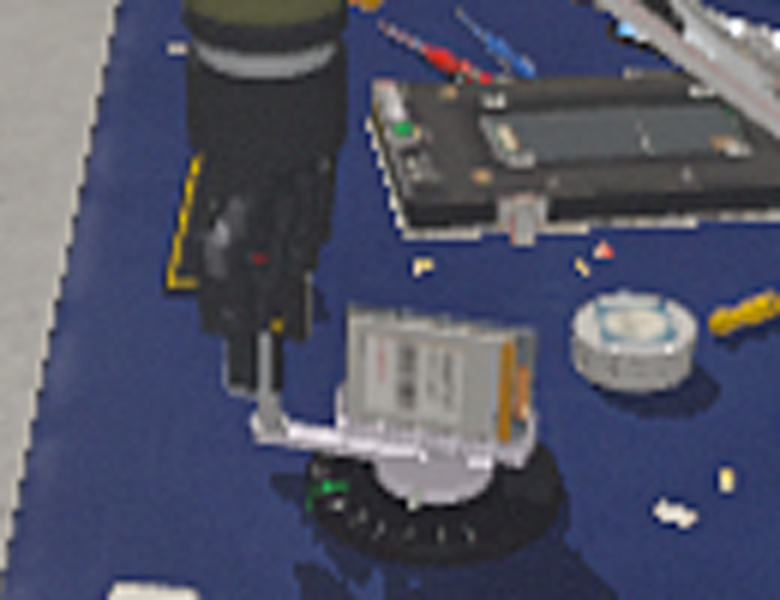

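{"op": "jog_arm", "data": {"plan": [{"gripper":20,"x":0,"y":0,"z":1,"rx":0,"ry":0,"rz":0},{"gripper":20,"x":0,"y":0,"z":1,"rx":0,"ry":0,"rz":0},{"gripper":20,"x":0,"y":0,"z":0,"rx":0,"ry":0,"rz":0},{"gripper":20,"x":0,"y":0,"z":0,"rx":0,"ry":0,"rz":0},{"gripper":20,"x":-0.1,"y":3,"z":0,"rx":0,"ry":0,"rz":2},{"gripper":20,"x":-0.2,"y":5.5,"z":0,"rx":0,"ry":0,"rz":3.6},{"gripper":20,"x":-0.2,"y":5.5,"z":0,"rx":0,"ry":0,"rz":3.6},{"gripper":20,"x":-0.2,"y":5.5,"z":0,"rx":0,"ry":0,"rz":3.6}]}}

```text
time_s: 4.65
ee_pos: [0.5537, 0.1635, 0.0683]
eef_rot: [-0.892, -3.012, 0.002]
ft_force: [-0.3, -1.7, -0.2]
gripper_width: 0.02
```

{"op": "jog_arm", "data": {"plan": [{"gripper":20,"x":-0.2,"y":5.5,"z":0,"rx":0,"ry":0,"rz":3.6},{"gripper":20,"x":-0.2,"y":5.5,"z":0,"rx":0,"ry":0,"rz":3.6},{"gripper":20,"x":-0.2,"y":5.5,"z":0,"rx":0,"ry":0,"rz":3.6},{"gripper":20,"x":-0.2,"y":5.5,"z":0,"rx":0,"ry":0,"rz":3.6},{"gripper":20,"x":-0.2,"y":5.5,"z":0,"rx":0,"ry":0,"rz":3.6},{"gripper":20,"x":-0.2,"y":5.5,"z":0,"rx":0,"ry":0,"rz":3.6},{"gripper":20,"x":-0.2,"y":5.5,"z":0,"rx":0,"ry":0,"rz":3.6},{"gripper":20,"x":0,"y":0,"z":0,"rx":0,"ry":0,"rz":0}]}}

```text
time_s: 5.45
ee_pos: [0.5815, 0.1912, 0.0684]
eef_rot: [1.523, 2.747, 0.001]
ft_force: [-0.5, 0.2, 0.5]
gripper_width: 0.0203
```

```bash
python3 -c "
from h import *
p,r=state()
v=p[:2]-np.array([.627,.115]);print(np.hypot(*v),np.degrees(np.arctan2(v[1],v[0]))-87.4)
d=grab('wrist');cv2.imwrite('pics/g_wrist.png',d['frame'][:,:,::-1]); d=grab('scene');crop(d,250,140,380,240,6,'pics/g_scene.png')
p,r=state(); plan(p,r,[.6076,.2009,p[2]],12.7,4,1)"
```

```text
t5.45 p [581.5 191.2  68.4] az 31.99 zt [ 0.001  0.    -1.   ] F [-0.5  0.2  0.5] w 20.3 q [-0.14  0.95 -0.46  1.72  0.66  0.64 -0.42]
0.08878509990975977 33.41869964574087
t5.55 p [581.1 191.1  68.4] az 32.12 zt [ 0.  0. -1.] F [0.1 0.4 0.3] w 20.3 q [-0.14  0.95 -0.46  1.72  0.66  0.64 -0.42]
[-1.4  6.9  0. ] [ 0.01 -0.    4.85]
[-0.9  7.   0. ] [ 0.01 -0.    4.85]
[-0.3  7.1  0. ] [ 0.01 -0.    4.85]
[0.3 7.1 0. ] [ 0.01 -0.    4.85]
```

View pics/g_wrist.png

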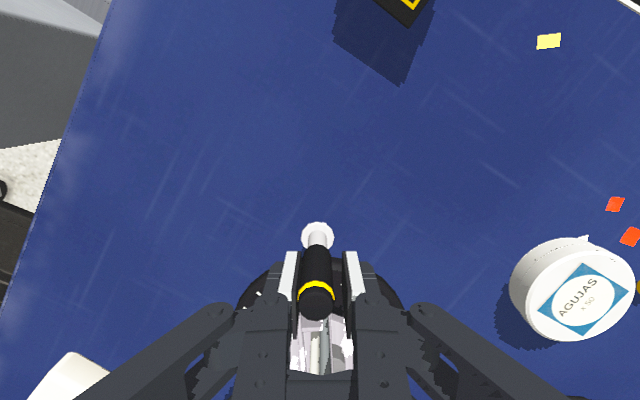

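View pics/g_scene.png

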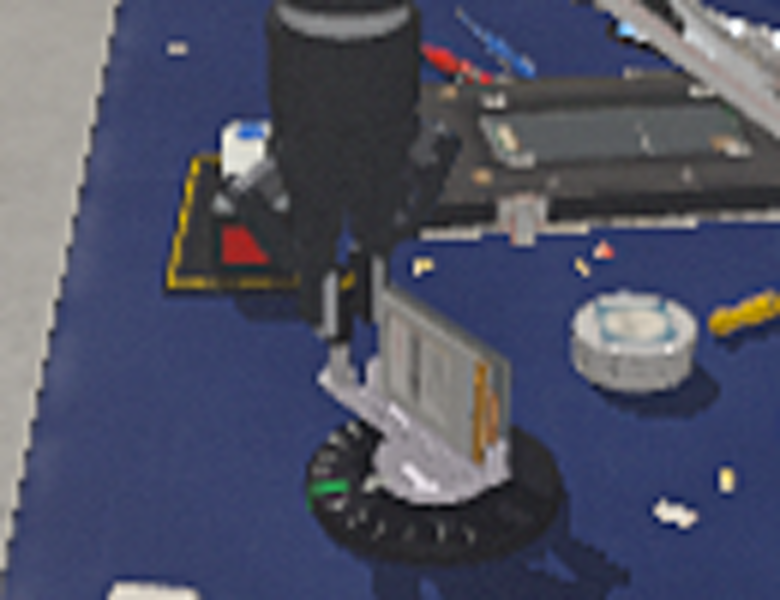

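{"op": "jog_arm", "data": {"plan": [{"gripper":20,"x":-0.9,"y":5.6,"z":0,"rx":0,"ry":0,"rz":3.9},{"gripper":20,"x":-0.7,"y":5.6,"z":0,"rx":0,"ry":0,"rz":3.9},{"gripper":20,"x":-0.3,"y":5.6,"z":0,"rx":0,"ry":0,"rz":3.9},{"gripper":20,"x":0,"y":5.6,"z":0,"rx":0,"ry":0,"rz":3.9},{"gripper":20,"x":0.2,"y":5.6,"z":0,"rx":0,"ry":0,"rz":3.8},{"gripper":20,"x":0,"y":0,"z":0,"rx":0,"ry":0,"rz":0},{"gripper":13,"x":0,"y":0,"z":0,"rx":0,"ry":0,"rz":0},{"gripper":13,"x":0,"y":0,"z":0,"rx":0,"ry":0,"rz":0}]}}

```text
time_s: 6.35
ee_pos: [0.607, 0.2009, 0.0683]
eef_rot: [-1.961, -2.454, -0.0]
ft_force: [-0.1, -0.2, 0.3]
gripper_width: 0.0139
```

```bash
python3 -c "
from h import *
p,r=state()
v=p[:2]-np.array([.627,.115]);print(np.hypot(*v),np.degrees(np.arctan2(v[1],v[0]))-87.4)
d=grab('wrist');cv2.imwrite('pics/i_wrist.png',d['frame'][:,:,::-1]); d=grab('scene');crop(d,250,140,380,240,6,'pics/i_scene.png')
d=grab('top');crop(d,270,160,350,230,8,'pics/i_top.png')
"
```

```text
t6.35 p [607.  200.9  68.3] az 12.75 zt [-0.  0. -1.] F [-0.1 -0.2  0.3] w 13.9 q [-0.18  0.96 -0.4   1.63  0.54  0.66 -0.64]
0.08820006797549065 15.720394008870315
```

View pics/i_top.png

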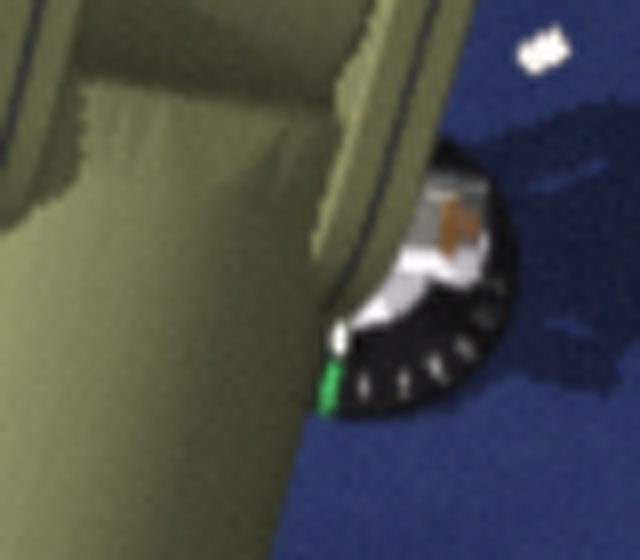

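View pics/i_scene.png

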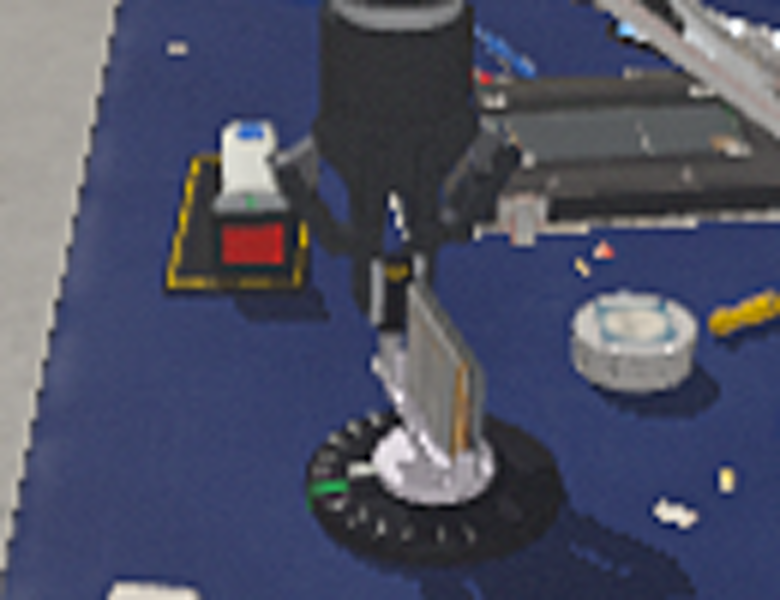

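{"op": "jog_arm", "data": {"plan": [{"gripper":30,"x":0,"y":0,"z":0,"rx":0,"ry":0,"rz":0},{"gripper":30,"x":0,"y":0,"z":0,"rx":0,"ry":0,"rz":0},{"gripper":30,"x":0,"y":0,"z":0,"rx":0,"ry":0,"rz":0},{"gripper":30,"x":0,"y":0,"z":-15,"rx":0,"ry":0,"rz":0},{"gripper":30,"x":0,"y":0,"z":-30,"rx":0,"ry":0,"rz":0},{"gripper":30,"x":5,"y":-15,"z":-30,"rx":0,"ry":0,"rz":0},{"gripper":30,"x":10,"y":-20,"z":-30,"rx":0,"ry":0,"rz":0},{"gripper":30,"x":5,"y":-15,"z":-20,"rx":0,"ry":0,"rz":0}]}}

```text
time_s: 7.3
ee_pos: [0.5538, 0.2106, 0.1966]
eef_rot: [1.961, 2.453, 0.005]
ft_force: [-0.3, 0.5, 0.9]
gripper_width: 0.0307
```

```bash
python3 -c "
from h import *
for i in range(4): grab('wrist')
state()
d=grab('wrist');cv2.imwrite('pics/j_wrist.png',d['frame'][:,:,::-1]); d=grab('scene');crop(d,250,140,380,240,6,'pics/j_scene.png')
"
```

```text
t7.50 p [554.8 209.1 194.3] az 12.66 zt [ 0.002  0.    -1.   ] F [ 0.6  0.2 -0.1] w 29.9 q [-0.17  0.74 -0.48  1.71  0.45  0.8  -0.63]
```

View pics/j_wrist.png

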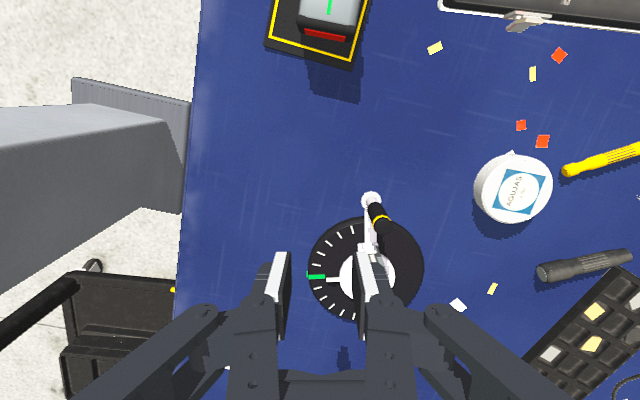

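View pics/j_scene.png

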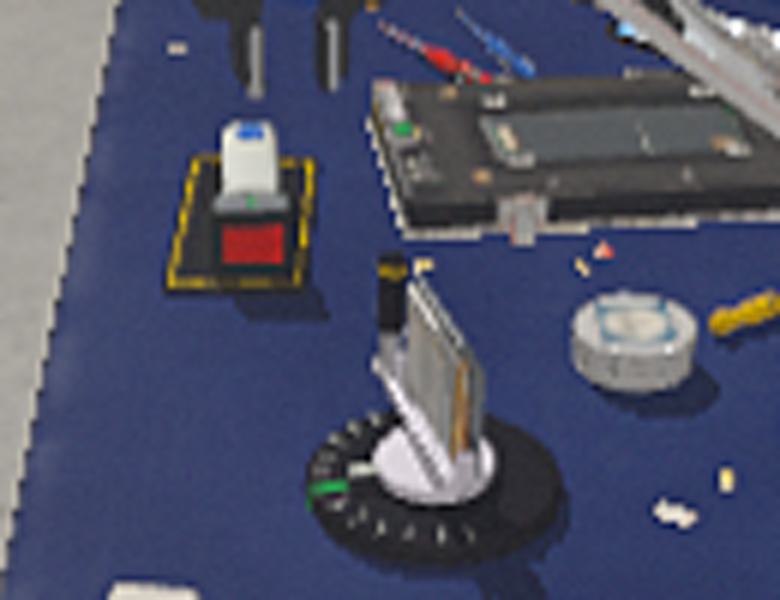

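```bash
python3 -c "
from h import *
crop(ld('wrist'),295,180,435,340,4.5,'pics/k1.png')
"
```

```text
(no output)
```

View pics/k1.png

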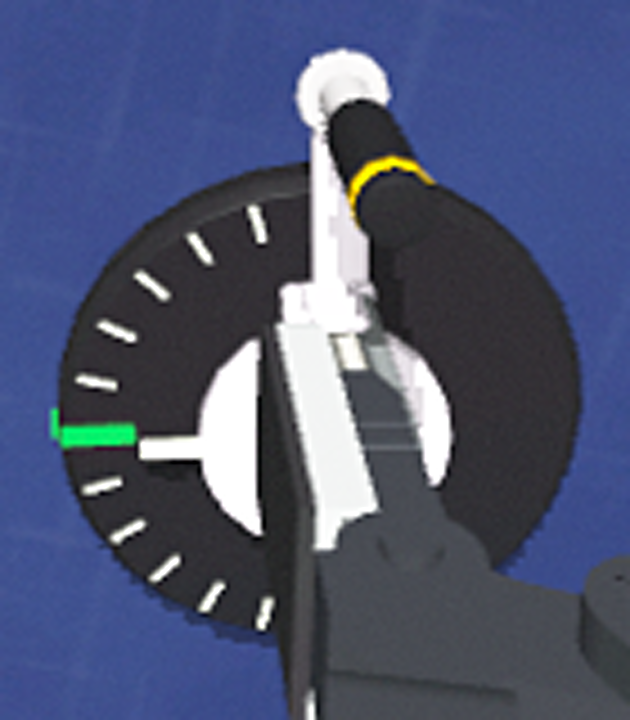

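```bash
python3 - <<'E'
from h import *
from scipy.optimize import least_squares
d=ld('wrist'); sc=ld('scene')
c=lambda a:np.array([295,180])+(np.array(a,float)+0.5)/4.5-0.5
S=lambda a:np.array([250,140])+(np.array(a,float)+0.5)/6-0.5
tk={0:(98,435),15:(101,487),30:(127,532),45:(164,569),60:(212,597),75:(265,613),-15:(97,381),-30:(117,331),-45:(153,285),-60:(201,248),-75:(258,224)}
P=np.array([at_z(d,c(v),.012)[0] for v in tk.values()]);A=np.radians(list(tk))
def f(q):
    a=q[2]+np.pi+A; return np.r_[P[:,0]-q[0]-q[3]*np.cos(a),P[:,1]-q[1]-q[3]*np.sin(a)]
s=least_squares(f,[.62,.11,.2,.05]);q=s.x;print("base",q,np.degrees(q[2]),"rms mm",np.sqrt((s.fun**2).mean())*1000)
yaw=np.degrees(q[2])
wr=lambda a:(a+180)%360-180
for z in (.012,.016,.018,.020,.022):
    e=at_z(d,[c((141,447)),c((198,447))],z)[:,:2]; v=e[0]-q[:2];w=e[0]-e[1]
    print("pointer",z,wr(np.degrees(np.arctan2(v[1],v[0]))-180-yaw),wr(np.degrees(np.arctan2(w[1],w[0]))-180-yaw),np.hypot(*v))
print(tri(d,c((141,447)),sc,S((347,469))))
g=at_z(d,c((402,214)),.088)[0];v=g[:2]-q[:2];print("griptop",g,np.hypot(*v),wr(np.degrees(np.arctan2(v[1],v[0]))-87.4-yaw))
print("green edges",[wr(np.degrees(np.arctan2(*(at_z(d,c(u),.012)[0,:2]-q[:2])[::-1]))-180-yaw) for u in [(98,425),(98,445)]])
# scene check
for nm,L in (("ticks scene",[(330,488)]),):
    print(nm,at_z(sc,S(L[0]),.012))
E
```

```text
base [0.62790243 0.1153748  0.26582857 0.056231  ] 15.230855120357502 rms mm 0.35164428843203427
pointer 0.012 5.0675254524183515 -2.6677364190741173 0.04458491207896964
pointer 0.016 1.8565200463719407 -2.6677364190740036 0.044394514349957365
pointer 0.018 0.243213843350361 -2.6677364190740604 0.04435189504628344
pointer 0.02 -1.3719127424873818 -2.6677364190740036 0.04434449124919714
pointer 0.022 -2.986295653718969 -2.6677364190739468 0.044372320586479476
(array([0.58373949, 0.10608886, 0.02220066]), np.float64(0.001524277279905501))
griptop [0.60860752 0.20168822 0.088     ] 0.08844377264486927 -0.029864316525191725
green edges [np.float64(-2.8482182678253025), np.float64(3.0031053697276775)]
ticks scene [[0.57455699 0.10419563 0.012     ]]
```

{"op": "jog_arm", "data": {"plan": [{"gripper":60,"x":-20,"y":-1,"z":0,"rx":0,"ry":0,"rz":0},{"gripper":60,"x":-38,"y":-2,"z":0,"rx":0,"ry":0,"rz":0},{"gripper":60,"x":-42,"y":-2,"z":0,"rx":0,"ry":0,"rz":0},{"gripper":60,"x":-42,"y":-2,"z":0,"rx":0,"ry":0,"rz":0},{"gripper":60,"x":-34,"y":-2,"z":0,"rx":0,"ry":0,"rz":0},{"gripper":60,"x":-17,"y":-1,"z":0,"rx":0,"ry":0,"rz":0},{"gripper":60,"x":0,"y":0,"z":0,"rx":0,"ry":0,"rz":0},{"gripper":60,"x":0,"y":0,"z":0,"rx":0,"ry":0,"rz":0}]}}

```text
time_s: 8.4
ee_pos: [0.5866, 0.0208, 0.1929]
eef_rot: [-1.96, -2.453, -0.002]
ft_force: [0.3, 0.3, 0.7]
gripper_width: 0.0598
```

```bash
python3 -c "
from h import *
d=grab('wrist');d=grab('wrist');cv2.imwrite('pics/l_wrist.png',d['frame'][:,:,::-1]); state();print(d['eye'])
c=proj(d,[.628,.1155,.012])[0];print(c)
"
```

```text
t8.50 p [586.5  22.  193.3] az 12.89 zt [-0.     0.002 -1.   ] F [-1.   0.5  0. ] w 60.5 q [ 0.17  0.74 -0.51  1.73  0.47  0.8  -0.33]
[0.56959505 0.10092799 0.32270345]
[387.24865731  92.8653266 ]
```

View pics/l_wrist.png

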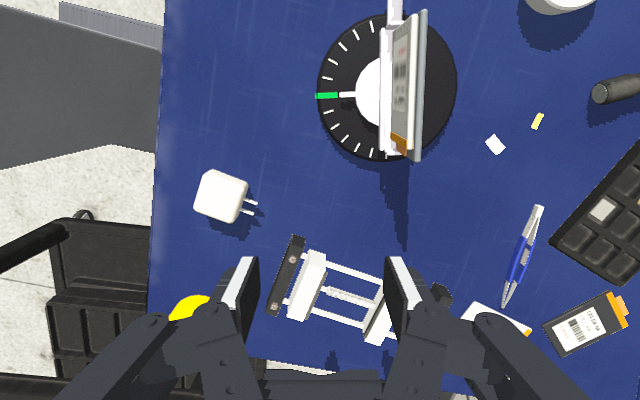

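```bash
python3 -c "
from h import *
crop(ld('wrist'),305,0,465,170,4.5,'pics/m1.png')
"
```

```text
(no output)
```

View pics/m1.png

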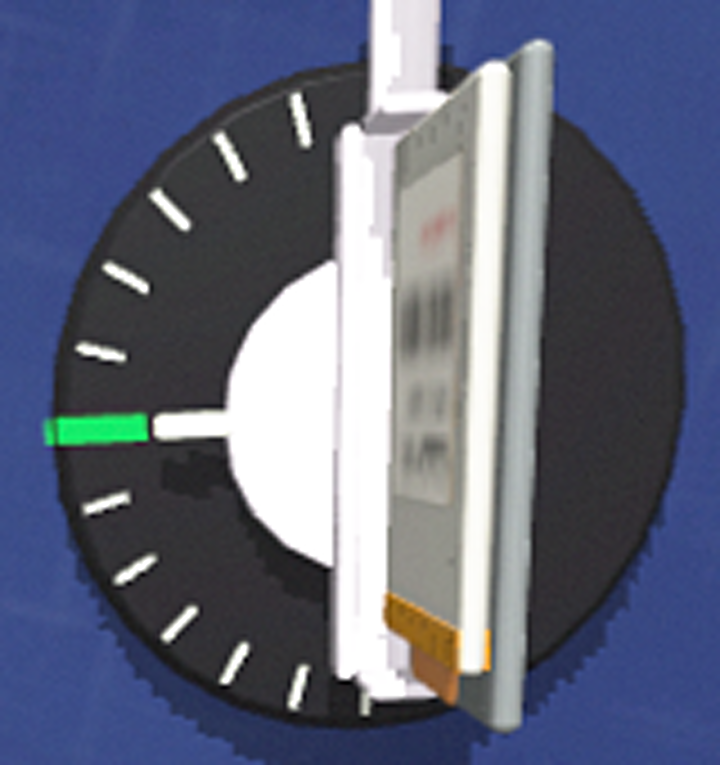

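```bash
cat > fit.py <<'E'
from h import *
from scipy.optimize import least_squares
d=ld('wrist')
c=lambda a:np.array([305,0])+(np.array(a,float)+0.5)/4.5-0.5
tk={0:(105,430),15:(106,503),30:(135,570),45:(180,623),60:(234,663),75:(298,687),90:(366,702),-15:(102,352),-30:(127,278),-45:(170,210),-60:(230,157),-75:(302,120)}
P=np.array([at_z(d,c(v),.012)[0] for v in tk.values()]);A=np.radians(list(tk))
def f(q):
    a=q[2]+np.pi+A; return np.r_[P[:,0]-q[0]-q[3]*np.cos(a),P[:,1]-q[1]-q[3]*np.sin(a)]
s=least_squares(f,[.62,.11,.2,.05]);q=s.x;print("base",q,np.degrees(q[2]),"rms mm",np.sqrt((s.fun**2).mean())*1000)
yaw=np.degrees(q[2])
wr=lambda a:(a+180)%360-180
for z in (.012,.018,.020,.022):
    e=at_z(d,[c((156,427)),c((228,424))],z)[:,:2]; v=e[0]-q[:2];w=e[0]-e[1]
    print("pointer",z,wr(np.degrees(np.arctan2(v[1],v[0]))-180-yaw),wr(np.degrees(np.arctan2(w[1],w[0]))-180-yaw),np.hypot(*v))
g=[at_z(d,c(u),.012)[0,:2] for u in ((62,431.5),(147,429))];w=g[0]-g[1];print("green line az",wr(np.degrees(np.arctan2(w[1],w[0]))-180-yaw))
# back board top edge / cell top edge
for nm,a,b,z in(("cell top",(490,66),(470,668),.094),("board top",(540,44),(505,727),.098)):
    e=at_z(d,[c(a),c(b)],z)[:,:2];w=e[0]-e[1];print(nm,e,np.hypot(*w),wr(np.degrees(np.arctan2(w[1],w[0]))-90-yaw))
E
python3 fit.py
```

```text
base [0.62810273 0.115797   0.26326487 0.05624747] 15.083966068956965 rms mm 0.5680454323039992
pointer 0.012 -0.0894118337982377 -0.018214179427843646 0.0438759289894463
pointer 0.018 -0.10880957365446875 -0.018214179427843646 0.044194304663842686
pointer 0.02 -0.11521352821904429 -0.018214179427843646 0.04430043100352422
pointer 0.022 -0.12158687333948137 -0.01821417942772996 0.044406557893985905
green line az -0.6836704330387988
cell top [[0.61533367 0.15997502]
 [0.63814215 0.07957155]] 0.0835759868320811 0.7533629624726927
board top [[0.62034022 0.16296669]
 [0.6450947  0.07235376]] 0.09393341989066838 0.1957860941073477
```

```bash
python3 -c "
from h import *
p,r=state();plan(p,r,[.5276,.403,.26],3.2,13,0)
"
```

```text
t8.50 p [586.5  22.  193.3] az 12.89 zt [-0.     0.002 -1.   ] F [-1.   0.5  0. ] w 60.5 q [ 0.17  0.74 -0.51  1.73  0.47  0.8  -0.33]
[30.  2. -5.] [ 0.   -0.01  0.75]
[30.  2. -5.] [ 0.   -0.01  0.75]
[30.  1. -5.] [ 0.   -0.01  0.75]
[30.  1. -5.] [ 0.   -0.01  0.75]
[30.  1. -5.] [ 0.   -0.01  0.75]
[30.  0. -5.] [ 0.   -0.01  0.75]
[30. -0. -5.] [ 0.   -0.01  0.75]
[30. -1. -5.] [ 0.   -0.01  0.75]
[30. -1. -5.] [ 0.   -0.01  0.75]
[30. -1. -5.] [ 0.   -0.01  0.75]
[30. -2. -5.] [ 0.   -0.01  0.75]
[30. -2. -5.] [ 0.   -0.01  0.75]
[30. -3. -5.] [ 0.   -0.01  0.75]
```

{"op": "jog_arm", "data": {"plan": [{"gripper":60,"x":20,"y":1,"z":-5,"rx":0,"ry":0,"rz":0.75},{"gripper":60,"x":30,"y":2,"z":-5,"rx":0,"ry":0,"rz":0.75},{"gripper":60,"x":35,"y":2,"z":-5,"rx":0,"ry":0,"rz":0.75},{"gripper":60,"x":35,"y":1,"z":-5,"rx":0,"ry":0,"rz":0.75},{"gripper":60,"x":35,"y":1,"z":-5,"rx":0,"ry":0,"rz":0.75},{"gripper":60,"x":35,"y":0,"z":-5,"rx":0,"ry":0,"rz":0.75},{"gripper":60,"x":35,"y":0,"z":-5,"rx":0,"ry":0,"rz":0.75},{"gripper":60,"x":35,"y":-1,"z":-5,"rx":0,"ry":0,"rz":0.75}]}}

```text
time_s: 9.3
ee_pos: [0.5464, 0.28, 0.2337]
eef_rot: [-2.084, -2.349, -0.001]
ft_force: [0.8, -0.4, -0.1]
gripper_width: 0.0601
```

{"op": "jog_arm", "data": {"plan": [{"gripper":60,"x":35,"y":-2,"z":-5,"rx":0,"ry":0,"rz":0.75},{"gripper":60,"x":33,"y":-2,"z":-5,"rx":0,"ry":0,"rz":0.75},{"gripper":60,"x":25,"y":-2,"z":-5,"rx":0,"ry":0,"rz":0.75},{"gripper":60,"x":20,"y":-2,"z":-5,"rx":0,"ry":0,"rz":0.75},{"gripper":60,"x":10,"y":-2,"z":-5,"rx":0,"ry":0,"rz":0.75},{"gripper":60,"x":0,"y":0,"z":0,"rx":0,"ry":0,"rz":0},{"gripper":60,"x":0,"y":0,"z":0,"rx":0,"ry":0,"rz":0},{"gripper":60,"x":0,"y":0,"z":0,"rx":0,"ry":0,"rz":0}]}}

```text
time_s: 10.1
ee_pos: [0.5269, 0.3958, 0.2579]
eef_rot: [2.165, 2.274, -0.002]
ft_force: [0.1, 0.1, -0.1]
gripper_width: 0.0599
```

```bash
python3 -c "
from h import *
state()
d=grab('wrist');cv2.imwrite('pics/n_wrist.png',d['frame'][:,:,::-1]); print(d['eye'])
"
```

```text
t10.10 p [526.9 395.8 257.9] az 2.82 zt [ 0.    -0.002 -1.   ] F [ 0.1  0.1 -0.1] w 59.9 q [-0.49  0.75 -0.44  1.43  0.34  1.04 -0.95]
[0.52419759 0.47742907 0.38701281]
```

View pics/n_wrist.png

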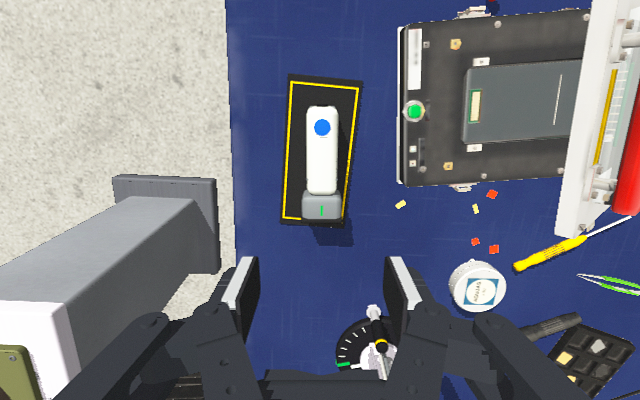

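```bash
python3 -c "
from h import *
crop(ld('wrist'),265,65,385,235,4.5,'pics/o1.png')
"
```

```text
(no output)
```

View pics/o1.png

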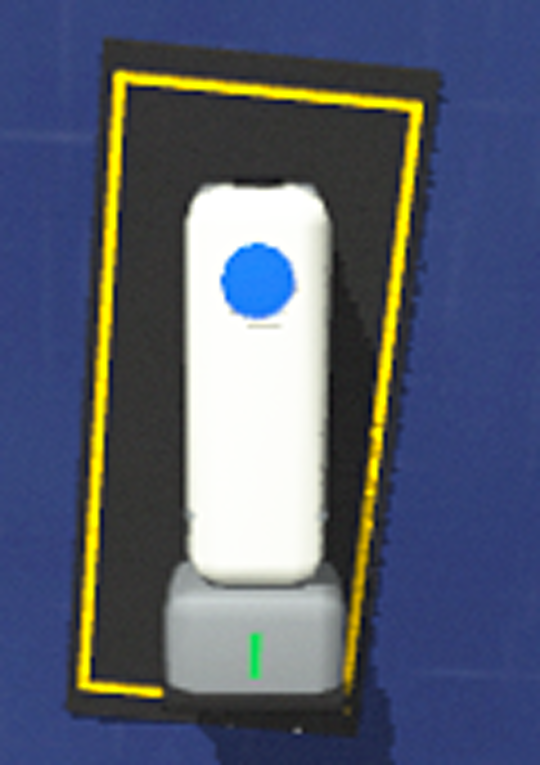

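```bash
python3 - <<'E'
from h import *
d=ld('wrist')
c=lambda a:(np.array([265,65])+(np.array(a,float)+0.5)/4.5-0.5)
M=at_z(d,[c((118,77)),c((418,108)),c((83,688)),c((347,711))],.003);print("line",M.round(4),"c",M.mean(0).round(4))
az=lambda a,b:np.degrees(np.arctan2(*(b-a)[:2][::-1]))
print("long az",az(M[2],M[0]),az(M[3],M[1]),"short",az(M[0],M[1]),az(M[2],M[3]), "len",np.hypot(*(M[0]-M[2])[:2]),np.hypot(*(M[1]-M[3])[:2]),np.hypot(*(M[0]-M[1])[:2]))
O=at_z(d,[c((104,40)),c((441,73)),c((68,711)),c((357,733))],.003);print("outer c",O.mean(0).round(4),"az",az(O[2],O[0]),az(O[0],O[1]),np.hypot(*(O[0]-O[2])[:2]),np.hypot(*(O[1]-O[0])[:2]))
for z in(.036,.043):
    S=at_z(d,[c((258,281)),c((256,656)),c((257,185)),c((256,690)),c((187,400)),c((327,400)),c((165,650)),c((347,650))],z)
    print(z,"dot,dash,tail,front",S[:4,:2].round(4).tolist(),"az",az(S[0],S[1]),"handle w",np.hypot(*(S[4]-S[5])[:2]),"mid",(S[4]+S[5])[:2]/2,"headw",np.hypot(*(S[6]-S[7])[:2]),"L",np.hypot(*(S[2]-S[3])[:2]))
E
```

```text
line [[0.4897 0.4874 0.003 ]
 [0.5645 0.4837 0.003 ]
 [0.4828 0.3245 0.003 ]
 [0.558  0.3211 0.003 ]] c [0.5238 0.4042 0.003 ]
long az 87.56149737115675 87.71239312785453 short -2.7700787120894064 -2.570866901349378 len 0.16304621532091107 0.1627873537420412 0.07489897135091192
outer c [0.5239 0.4049 0.003 ] az 87.5807787032159 -2.442631678670894 0.17866517297466902 0.08347236462485381
0.036 dot,dash,tail,front [[0.5265, 0.4429], [0.5307, 0.3486], [0.5252, 0.4646], [0.5311, 0.3392]] az -87.48894410685128 handle w 0.03396184291766916 mid [0.52769511 0.41469254] headw 0.04674671418333895 L 0.1255304690202511
0.043 dot,dash,tail,front [[0.5265, 0.4436], [0.5306, 0.3512], [0.5252, 0.4649], [0.531, 0.342]] az -87.48894410685126 handle w 0.033284565931836145 mid [0.52762536 0.41594365] headw 0.0458144775624805 L 0.12302710376135309
```

{"op": "jog_arm", "data": {"plan": [{"gripper":65,"x":3,"y":0.7,"z":15,"rx":0,"ry":0,"rz":0.3},{"gripper":65,"x":3,"y":0.7,"z":25,"rx":0,"ry":0,"rz":0},{"gripper":65,"x":0,"y":0,"z":35,"rx":0,"ry":0,"rz":0},{"gripper":65,"x":0,"y":0,"z":35,"rx":0,"ry":0,"rz":0},{"gripper":65,"x":0,"y":0,"z":30,"rx":0,"ry":0,"rz":0},{"gripper":65,"x":0,"y":0,"z":20,"rx":0,"ry":0,"rz":0},{"gripper":65,"x":0,"y":0,"z":15,"rx":0,"ry":0,"rz":0},{"gripper":65,"x":0,"y":0,"z":5,"rx":0,"ry":0,"rz":0}]}}

```text
time_s: 10.95
ee_pos: [0.5267, 0.4024, 0.0759]
eef_rot: [-2.171, -2.271, 0.005]
ft_force: [-0.5, -0.4, -0.0]
gripper_width: 0.0652
```

```bash
python3 -c "
from h import *
state()
d=grab('wrist');cv2.imwrite('pics/p_wrist.png',d['frame'][:,:,::-1]); print(d['eye'])
d=grab('scene');cv2.imwrite('pics/p_scene.png',d['frame'][:,:,::-1])
state()
"
```

```text
t10.95 p [526.7 402.4  75.9] az 2.59 zt [-0.003 -0.002 -1.   ] F [-0.5 -0.4 -0. ] w 65.2 q [-0.54  0.97 -0.35  1.55  0.45  0.71 -1.06]
[0.52459873 0.48413041 0.20497663]
t11.05 p [527.3 403.3  77.6] az 2.59 zt [-0.001 -0.001 -1.   ] F [-0.7  0.1  0.5] w 65.2 q [-0.54  0.97 -0.36  1.55  0.45  0.71 -1.06]
```

View pics/p_wrist.png

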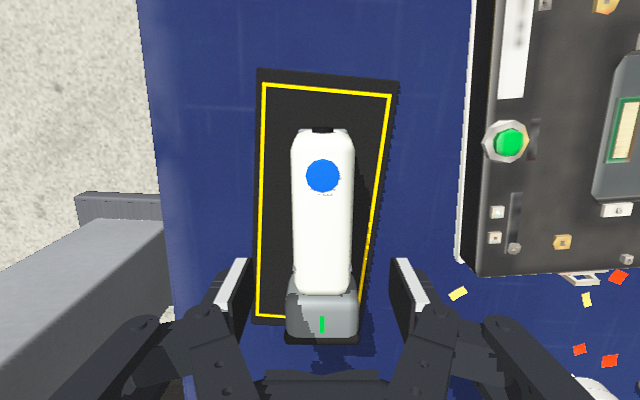

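View pics/p_scene.png

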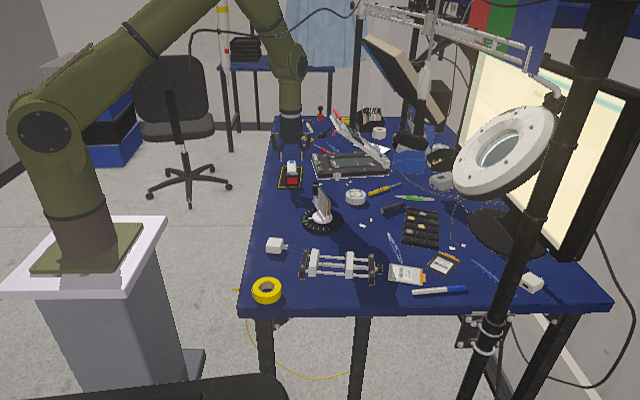

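```bash
python3 - <<'E'
from h import *
d=ld('wrist')
print(at_z(d,[(322.5,176),(321.5,324),(323,131),(322,340),(322,290)],.043).round(4))
print(at_z(d,[(323,131),(322,294)],.038).round(4))
E
```

```text
[[0.5266 0.4435 0.043 ]
 [0.5302 0.3512 0.043 ]
 [0.5258 0.4663 0.043 ]
 [0.5311 0.3392 0.043 ]
 [0.5294 0.3752 0.043 ]]
[[0.5258 0.4657 0.038 ]
 [0.5297 0.369  0.038 ]]
```

{"op": "jog_arm", "data": {"plan": [{"gripper":65,"x":-1,"y":0.5,"z":12,"rx":0,"ry":0,"rz":0},{"gripper":65,"x":-0.8,"y":0.4,"z":14,"rx":0,"ry":0,"rz":0},{"gripper":65,"x":0,"y":0,"z":12,"rx":0,"ry":0,"rz":0},{"gripper":65,"x":0,"y":0,"z":9,"rx":0,"ry":0,"rz":0},{"gripper":65,"x":0,"y":0,"z":5,"rx":0,"ry":0,"rz":0},{"gripper":65,"x":0,"y":0,"z":1,"rx":0,"ry":0,"rz":0},{"gripper":50,"x":0,"y":0,"z":0,"rx":0,"ry":0,"rz":0},{"gripper":40,"x":0,"y":0,"z":0,"rx":0,"ry":0,"rz":0}]}}

```text
time_s: 11.85
ee_pos: [0.5288, 0.4022, 0.0258]
eef_rot: [2.17, 2.271, 0.002]
ft_force: [-0.1, -0.7, 0.7]
gripper_width: 0.04
```

{"op": "jog_arm", "data": {"plan": [{"gripper":36,"x":0,"y":0,"z":0,"rx":0,"ry":0,"rz":0},{"gripper":33,"x":0,"y":0,"z":0,"rx":0,"ry":0,"rz":0},{"gripper":30,"x":0,"y":0,"z":0,"rx":0,"ry":0,"rz":0},{"gripper":25,"x":0,"y":0,"z":0,"rx":0,"ry":0,"rz":0},{"gripper":25,"x":0,"y":0,"z":0,"rx":0,"ry":0,"rz":0},{"gripper":25,"x":0,"y":0,"z":-2,"rx":0,"ry":0,"rz":0},{"gripper":25,"x":0,"y":0,"z":-4,"rx":0,"ry":0,"rz":0},{"gripper":25,"x":0,"y":0,"z":-8,"rx":0,"ry":0,"rz":0}]}}

```text
time_s: 12.65
ee_pos: [0.5281, 0.4011, 0.0387]
eef_rot: [2.17, 2.271, -0.003]
ft_force: [-0.4, -0.4, -1.5]
gripper_width: 0.0334
```

```bash
python3 -c "
from h import *
state()
d=grab('wrist');cv2.imwrite('pics/q_wrist.png',d['frame'][:,:,::-1]); print(d['eye'])
d=grab('scene');crop(d,250,140,380,240,6,'pics/q_scene.png')
state()
"
```

```text
t12.65 p [528.1 401.1  38.7] az 2.60 zt [-0.001 -0.002 -1.   ] F [-0.4 -0.4 -1.5] w 33.4 q [-0.55  1.02 -0.33  1.55  0.48  0.65 -1.07]
[0.5258497  0.48268071 0.16786012]
t12.75 p [529.2 402.4  40.5] az 2.59 zt [ 0.002  0.001 -1.   ] F [ 0.7  1.2 -1.4] w 32.8 q [-0.55  1.02 -0.33  1.55  0.48  0.65 -1.07]
```

View pics/q_wrist.png

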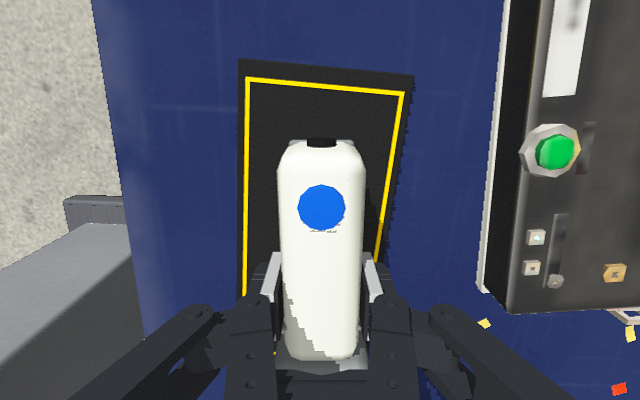

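View pics/q_scene.png

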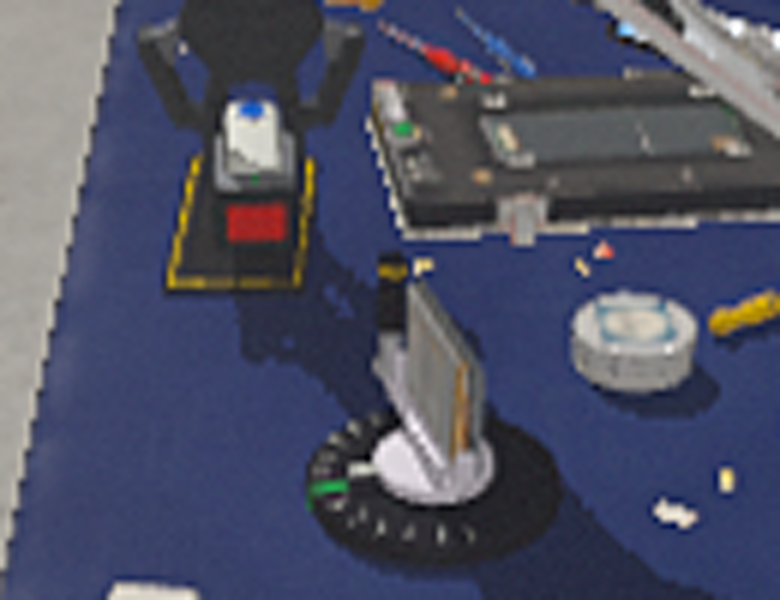

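```bash
python3 -c "
from h import *
p,r=state()
p2=p+[0,0,.090]
plan(p2,r,[.4923,.0929,.190],105.1,16,1)
"
```

```text
t12.75 p [529.2 402.4  40.5] az 2.59 zt [ 0.002  0.001 -1.   ] F [ 0.7  1.2 -1.4] w 32.8 q [-0.55  1.02 -0.33  1.55  0.48  0.65 -1.07]
[-19.2  -3.2  -3.8] [ 0.01  0.   -6.41]
[-18.7  -5.3  -3.8] [ 0.01  0.   -6.41]
[-18.   -7.4  -3.8] [ 0.01  0.   -6.41]
[-17.1  -9.3  -3.8] [ 0.01  0.   -6.41]
[-15.9 -11.2  -3.7] [ 0.01  0.   -6.41]
[-14.6 -12.9  -3.7] [ 0.01  0.   -6.41]
[-13.1 -14.4  -3.7] [ 0.01  0.   -6.41]
[-11.4 -15.8  -3.7] [ 0.01  0.   -6.41]
[ -9.5 -17.   -3.7] [ 0.01  0.   -6.41]
[ -7.6 -17.9  -3.7] [ 0.01  0.   -6.41]
[ -5.5 -18.7  -3.7] [ 0.01  0.   -6.41]
[ -3.4 -19.2  -3.7] [ 0.01  0.   -6.41]
[ -1.3 -19.4  -3.7] [ 0.01  0.   -6.41]
[  0.9 -19.5  -3.7] [ 0.01  0.   -6.41]
[  3.1 -19.2  -3.7] [ 0.01  0.   -6.41]
[  5.2 -18.8  -3.7] [ 0.01  0.   -6.41]
```

{"op": "jog_arm", "data": {"plan": [{"gripper":25,"x":0,"y":0,"z":-15,"rx":0,"ry":0,"rz":0},{"gripper":25,"x":0,"y":0,"z":-25,"rx":0,"ry":0,"rz":0},{"gripper":25,"x":0,"y":0,"z":-30,"rx":0,"ry":0,"rz":0},{"gripper":25,"x":0,"y":0,"z":-20,"rx":0,"ry":0,"rz":0},{"gripper":25,"x":-19.2,"y":-3.2,"z":-4,"rx":0,"ry":0,"rz":-6.4},{"gripper":25,"x":-18.7,"y":-5.3,"z":-4,"rx":0,"ry":0,"rz":-6.4},{"gripper":25,"x":-18,"y":-7.4,"z":-4,"rx":0,"ry":0,"rz":-6.4},{"gripper":25,"x":-17.1,"y":-9.3,"z":-4,"rx":0,"ry":0,"rz":-6.4}]}}

```text
time_s: 13.55
ee_pos: [0.5192, 0.3237, 0.1464]
eef_rot: [1.606, 2.699, 0.001]
ft_force: [1.0, -0.4, -2.2]
gripper_width: 0.0331
```

{"op": "jog_arm", "data": {"plan": [{"gripper":25,"x":-15.9,"y":-11.2,"z":-4,"rx":0,"ry":0,"rz":-6.4},{"gripper":25,"x":-14.6,"y":-12.9,"z":-4,"rx":0,"ry":0,"rz":-6.4},{"gripper":25,"x":-13.1,"y":-14.4,"z":-4,"rx":0,"ry":0,"rz":-6.4},{"gripper":25,"x":-11.4,"y":-15.8,"z":-4,"rx":0,"ry":0,"rz":-6.4},{"gripper":25,"x":-9.5,"y":-17,"z":-4,"rx":0,"ry":0,"rz":-6.4},{"gripper":25,"x":-7.6,"y":-17.9,"z":-4,"rx":0,"ry":0,"rz":-6.4},{"gripper":25,"x":-5.5,"y":-18.7,"z":-4,"rx":0,"ry":0,"rz":-6.4},{"gripper":25,"x":-3.4,"y":-19.2,"z":-4,"rx":0,"ry":0,"rz":-6.4}]}}

```text
time_s: 14.35
ee_pos: [0.5008, 0.1688, 0.1784]
eef_rot: [0.283, 3.127, -0.001]
ft_force: [1.0, -0.2, -2.8]
gripper_width: 0.0334
```

```bash
python3 -c "
from h import *
p,r=state()
plan(p,r,[.4923,.0929,.190],105.1,4,1)
"
```

```text
t14.35 p [500.8 168.8 178.4] az 79.65 zt [ 0.002 -0.001 -1.   ] F [ 1.  -0.2 -2.8] w 33.4 q [ 0.05  0.77 -0.79  1.91  0.76  0.8   0.22]
[ -1.3 -19.   -2.9] [-0.01  0.02 -6.36]
[  0.8 -19.1  -2.9] [-0.01  0.02 -6.36]
[  2.9 -18.9  -2.9] [-0.01  0.02 -6.36]
[  5.  -18.4  -2.9] [-0.01  0.02 -6.36]
```

{"op": "jog_arm", "data": {"plan": [{"gripper":25,"x":-1.3,"y":-19,"z":0,"rx":0,"ry":0,"rz":-6.4},{"gripper":25,"x":0.8,"y":-19,"z":0,"rx":0,"ry":0,"rz":-6.4},{"gripper":25,"x":2.9,"y":-19,"z":0,"rx":0,"ry":0,"rz":-6.4},{"gripper":25,"x":5,"y":-18,"z":0,"rx":0,"ry":0,"rz":-6.4},{"gripper":25,"x":0,"y":0,"z":0,"rx":0,"ry":0,"rz":0},{"gripper":25,"x":0,"y":0,"z":0,"rx":0,"ry":0,"rz":0},{"gripper":25,"x":0,"y":0,"z":0,"rx":0,"ry":0,"rz":0},{"gripper":25,"x":0,"y":0,"z":0,"rx":0,"ry":0,"rz":0}]}}

```text
time_s: 15.15
ee_pos: [0.4919, 0.0958, 0.1777]
eef_rot: [-0.411, 3.113, 0.001]
ft_force: [-0.2, -0.5, -1.8]
gripper_width: 0.0332
```

```bash
python3 -c "
from h import *
p,r=state()
d=grab('wrist');cv2.imwrite('pics/r_wrist.png',d['frame'][:,:,::-1]); print(d['eye'])
d=grab('scene');crop(d,250,140,380,240,6,'pics/r_scene.png')
p,r=state()
plan(p,r,[.4923,.0929,.0657],105.1,8,1)
"
```

```text
t15.15 p [491.9  95.8 177.7] az 105.04 zt [ 0.001  0.001 -1.   ] F [-0.2 -0.5 -1.8] w 33.2 q [ 0.25  0.78 -0.91  1.98  0.86  0.82  0.67]
[0.41377508 0.07365794 0.30691921]
t15.25 p [491.8  95.4 177.5] az 105.05 zt [ 0.001  0.    -1.   ] F [-0.4  0.1 -1.4] w 33.1 q [ 0.25  0.78 -0.91  1.98  0.86  0.82  0.67]
[ 0.  -0.3 14. ] [ 0.  0. -0.]
[ 0.  -0.3 14. ] [ 0.  0. -0.]
[ 0.  -0.3 14. ] [ 0.  0. -0.]
[ 0.  -0.3 14. ] [ 0.  0. -0.]
[ 0.  -0.3 14. ] [ 0.  0. -0.]
[ 0.  -0.3 14. ] [ 0.  0. -0.]
[ 0.  -0.3 14. ] [ 0.  0. -0.]
[ 0.  -0.3 14. ] [ 0.  0. -0.]
```

View pics/r_wrist.png

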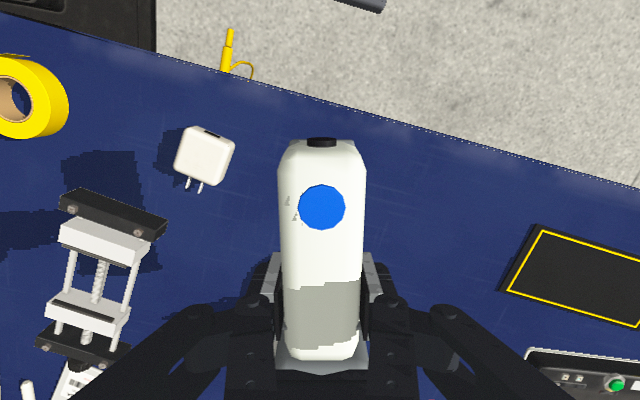

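View pics/r_scene.png

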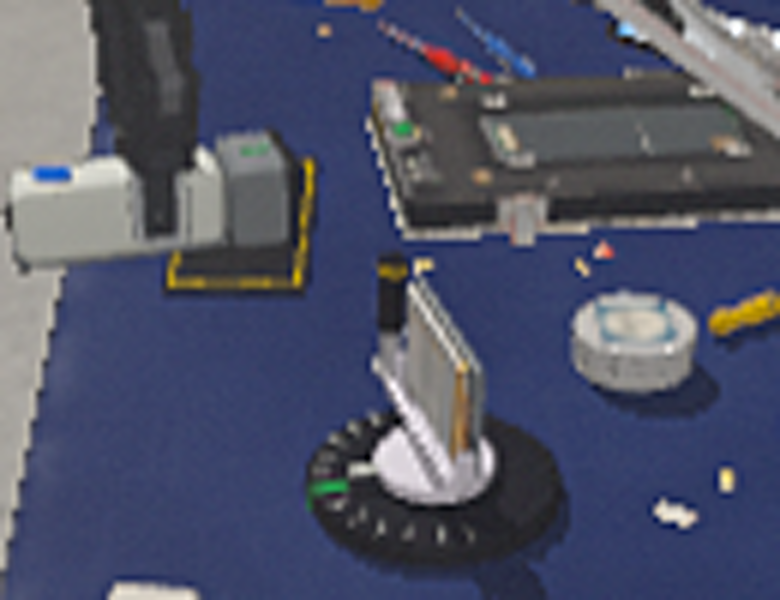

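```bash
python3 - <<'E'
from h import *
d=ld('wrist'); p=np.array([.4919,.0958,.1777]); r=rotaz(105.04)
for z in (-.0184,-.0204,-.0164): print(proj(d,p+r.apply([.0422,-.0002,z])))
f=d['frame'].astype(int); m=(f[:,:,2]>150)&(f[:,:,0]<80)&(f[:,:,1]<170)
ys,xs=np.nonzero(m[150:260,260:380]);print("blue",xs.mean()+260,ys.mean()+150,len(xs),np.ptp(xs)+1,np.ptp(ys)+1)
E
```

```text
[[323.70026495 206.46471553]]
[[323.7425102  208.32002617]]
[[323.65936097 204.66831035]]
blue 321.06211936662606 206.67661388550547 1642 47 46
```

{"op": "jog_arm", "data": {"plan": [{"gripper":25,"x":0,"y":-0.8,"z":10,"rx":0,"ry":0,"rz":0},{"gripper":25,"x":0,"y":-0.8,"z":18,"rx":0,"ry":0,"rz":0},{"gripper":25,"x":0,"y":-0.8,"z":20,"rx":0,"ry":0,"rz":0},{"gripper":25,"x":0,"y":0,"z":20,"rx":0,"ry":0,"rz":0},{"gripper":25,"x":0,"y":0,"z":18,"rx":0,"ry":0,"rz":0},{"gripper":25,"x":0,"y":0,"z":14,"rx":0,"ry":0,"rz":0},{"gripper":25,"x":0,"y":0,"z":8,"rx":0,"ry":0,"rz":0},{"gripper":25,"x":0,"y":0,"z":4,"rx":0,"ry":0,"rz":0}]}}

```text
time_s: 16.05
ee_pos: [0.4919, 0.0922, 0.0643]
eef_rot: [0.41, -3.113, 0.0]
ft_force: [-0.3, -0.4, -2.6]
gripper_width: 0.0333
```

```bash
python3 -c "
from h import *
p,r=state()
d=grab('top');crop(d,260,150,360,230,8,'pics/s_top.png')
d=grab('scene');crop(d,250,140,380,240,6,'pics/s_scene.png')
d=grab('wrist');d=grab('wrist');cv2.imwrite('pics/s_wrist.png',d['frame'][:,:,::-1]); print(d['eye'])
p,r=state()
plan(p,r,[.4923,.0929,.0657],105.1,1,1)
"
```

```text
t16.05 p [491.9  92.2  64.3] az 105.02 zt [-0.001 -0.    -1.   ] F [-0.3 -0.4 -2.6] w 33.3 q [ 0.15  0.95 -0.73  2.05  1.15  0.63  0.44]
[0.41435867 0.07035895 0.19466864]
t16.25 p [492.6  92.3  65.6] az 105.00 zt [ 0.001  0.    -1.   ] F [-0.   0.  -2.2] w 33.1 q [ 0.15  0.94 -0.73  2.05  1.15  0.63  0.44]
[ 0.1  0.6 -0.1] [ 0.01  0.04 -0.1 ]
```

View pics/s_top.png

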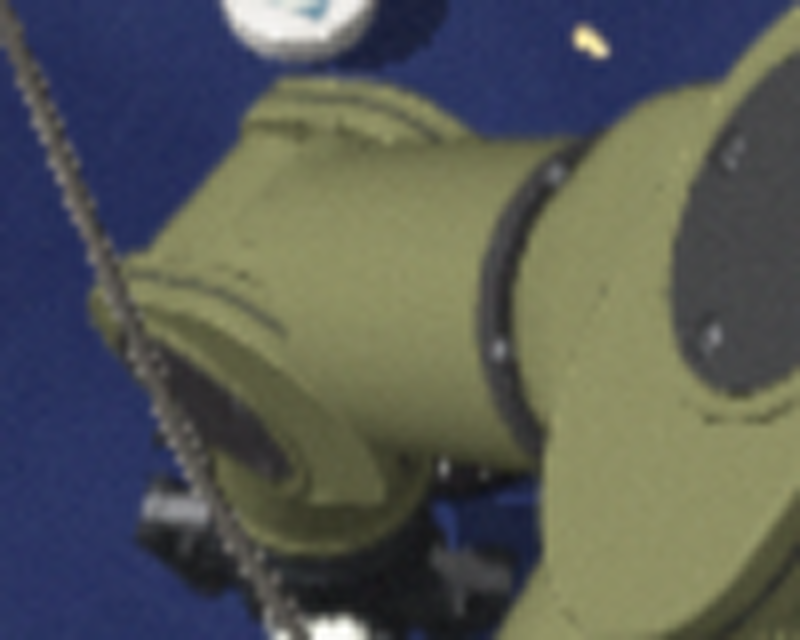

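View pics/s_scene.png

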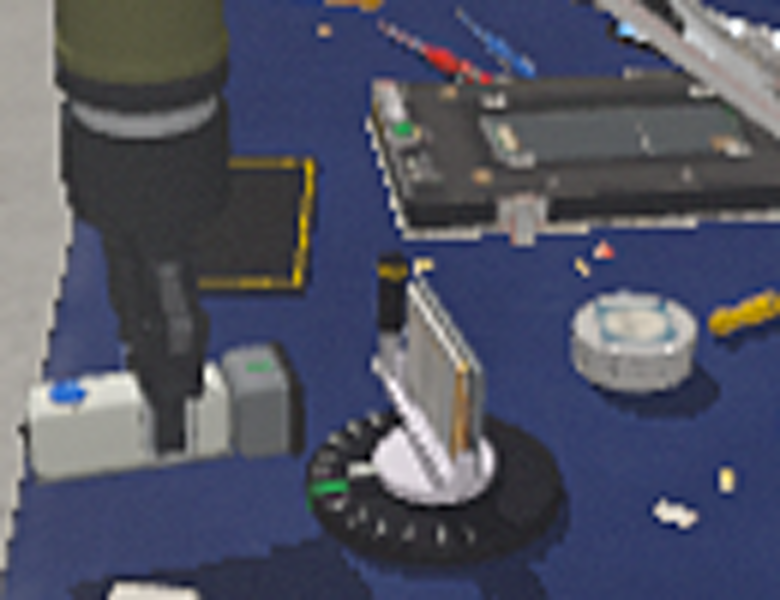

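View pics/s_wrist.png

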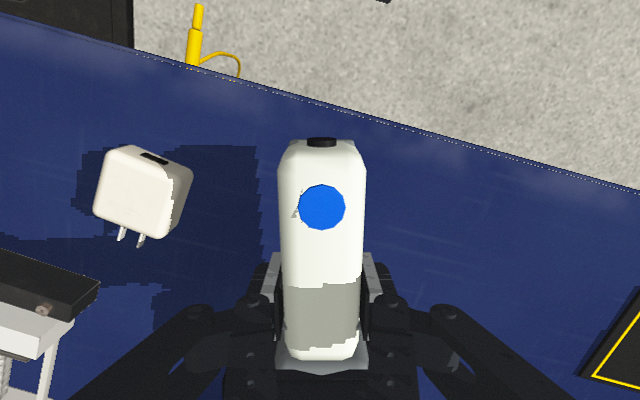

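```bash
python3 - <<'E'
from h import *
d=ld('scene')
b=np.array([.628,.1157,0]);yw=np.radians(15.1);Rz=R.from_euler('z',yw)
rest={"label c":(-.002,.0135,.064),"label +y top":(-.002,.038,.086),"label -y bot":(-.002,-.011,.042),"cell top +y":(.001,.046,.094),"cell top -y":(.001,-.046,.094),"board top -y":(.01,-.048,.098),"grip top":(.004,.088,.088),"center":(0,0,.012),"green":(-.0565,0,.012)}
for k,v in rest.items(): print(k,((proj(d,b+Rz.apply(v))[0]-[250,140])*6).round(0))
p=np.array([.4926,.0923,.0656]);r=rotaz(105.0)
# scanner frame: x=-toolx, y = tool y?, z=-toolz ; centre 1.7mm below TCP
X=-r.apply([1,0,0]);Z=np.array([0,0,1.]);Y=np.cross(Z,X);c=p-[0,0,.0017]
for k,v in {"dot":(-.042,0,.02),"dash":(.05,0,.02),"front top -y":(.063,-.023,.02),"front bot -y":(.063,-.023,-.02),"front top +y":(.063,.023,.02),"tail top -y":(-.065,-.017,.02),"tail bot -y":(-.065,-.017,-.02)}.items():
    print(k,((proj(d,c+v[0]*X+v[1]*Y+v[2]*Z)[0]-[250,140])*6).round(0))
print("spot",c+.135*X,"label",b+Rz.apply((-.002,.0135,.064)))
E
```

```text
label c [424. 371.]
label +y top [411. 309.]
label -y bot [438. 434.]
cell top +y [412. 286.]
cell top -y [470. 380.]
board top -y [490. 372.]
grip top [393. 257.]
center [434. 472.]
green [325. 489.]
dot [ 66. 388.]
dash [257. 361.]
front top -y [296. 382.]
front bot -y [296. 452.]
front top +y [272. 334.]
tail top -y [ 23. 414.]
tail bot -y [ 29. 485.]
spot [0.62299999 0.12724057 0.0639    ] label [0.62255224 0.12821287 0.064     ]
```

{"op": "jog_arm", "data": {"plan": [{"gripper":25,"x":0,"y":1,"z":-1,"rx":0,"ry":0,"rz":0},{"gripper":25,"x":0,"y":0,"z":0,"rx":0,"ry":0,"rz":0},{"gripper":25,"x":0,"y":0,"z":0,"rx":0,"ry":0,"rz":0},{"gripper":25,"x":0,"y":0,"z":0,"rx":0,"ry":0,"rz":0},{"gripper":25,"x":0,"y":0,"z":0,"rx":0,"ry":0,"rz":0},{"gripper":25,"x":0,"y":0,"z":0,"rx":0,"ry":0,"rz":0},{"gripper":25,"x":0,"y":0,"z":0,"rx":0,"ry":0,"rz":0},{"gripper":25,"x":0,"y":0,"z":0,"rx":0,"ry":0,"rz":0}]}}

```text
time_s: 17.05
ee_pos: [0.492, 0.0931, 0.0663]
eef_rot: [0.41, -3.115, 0.0]
ft_force: [0.1, 0.1, -1.8]
gripper_width: 0.0331
```

{"op": "jog_arm", "data": {"plan": [{"gripper":25,"x":0,"y":0,"z":0,"rx":0,"ry":0,"rz":0},{"gripper":25,"x":0,"y":0,"z":0,"rx":0,"ry":0,"rz":0},{"gripper":25,"x":0,"y":0,"z":0,"rx":0,"ry":0,"rz":0},{"gripper":25,"x":0,"y":0,"z":0,"rx":0,"ry":0,"rz":0},{"gripper":25,"x":0,"y":0,"z":0,"rx":0,"ry":0,"rz":0},{"gripper":25,"x":0,"y":0,"z":0,"rx":0,"ry":0,"rz":0},{"gripper":25,"x":0,"y":0,"z":0,"rx":0,"ry":0,"rz":0},{"gripper":25,"x":0,"y":0,"z":0,"rx":0,"ry":0,"rz":0}]}}

```text
time_s: 17.85
ee_pos: [0.4921, 0.0931, 0.0663]
eef_rot: [-0.41, 3.115, -0.0]
ft_force: [0.1, -0.2, -2.0]
gripper_width: 0.033
```

```bash
python3 -c "
from h import *
p,r=state()
d=grab('scene');crop(d,250,180,350,240,8,'pics/t_scene.png')
p,r=state()
f=d['frame'].astype(int)
m=(f[:,:,2]>f[:,:,0]+60)&(f[:,:,2]>110)&(f[:,:,1]>50)
ys,xs=np.nonzero(m[195:212,252:270]);print('blue px',xs.mean()+252,ys.mean()+195,len(xs))
m=(f[:,:,1]>f[:,:,0]+25)&(f[:,:,1]>f[:,:,2]+20)
ys,xs=np.nonzero(m[190:210,285:300]);print('green',xs.mean()+285,ys.mean()+190,len(xs))
"
```

```text
t17.85 p [492.1  93.1  66.3] az 105.00 zt [ 0. -0. -1.] F [ 0.1 -0.2 -2. ] w 33.0 q [ 0.15  0.94 -0.73  2.05  1.14  0.63  0.44]
t17.90 p [492.1  93.1  66.3] az 105.00 zt [ 0. -0. -1.] F [-0.2 -0.6 -3.2] w 33.1 q [ 0.15  0.94 -0.73  2.05  1.14  0.63  0.44]
blue px 260.9375 203.8125 16
green 292.6666666666667 199.66666666666666 6
```

View pics/t_scene.png

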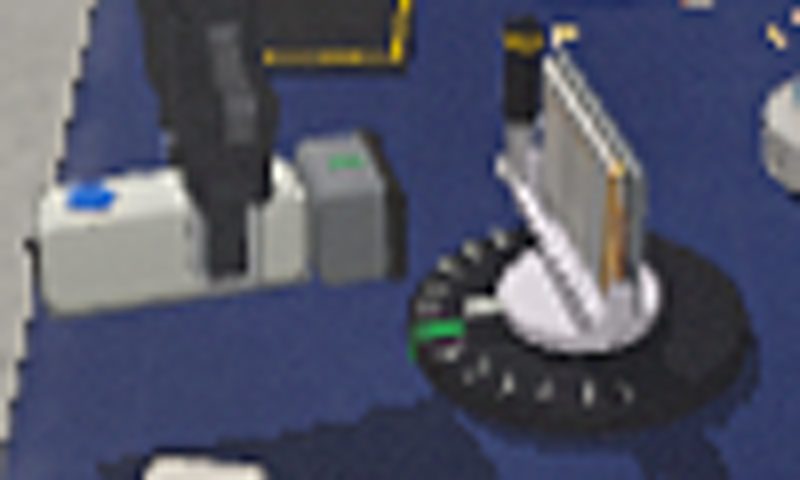

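{"op": "jog_arm", "data": {"plan": [{"gripper":25,"x":0,"y":0,"z":0,"rx":0,"ry":0,"rz":0},{"gripper":25,"x":0,"y":0,"z":0,"rx":0,"ry":0,"rz":0},{"gripper":25,"x":0,"y":0,"z":0,"rx":0,"ry":0,"rz":0},{"gripper":25,"x":0,"y":0,"z":0,"rx":0,"ry":0,"rz":0},{"gripper":25,"x":0,"y":0,"z":0,"rx":0,"ry":0,"rz":0},{"gripper":25,"x":0,"y":0,"z":-8,"rx":0,"ry":0,"rz":0},{"gripper":25,"x":0,"y":0,"z":-18,"rx":0,"ry":0,"rz":0},{"gripper":25,"x":0,"y":0,"z":-26,"rx":0,"ry":0,"rz":0}]}}

```text
time_s: 18.7
ee_pos: [0.4912, 0.0928, 0.1185]
eef_rot: [0.411, -3.112, 0.001]
ft_force: [0.4, -0.2, -2.1]
gripper_width: 0.0332
```

```bash
python3 -c "
from h import *
p,r=state()
plan(np.array([.4921,.0931,.18]),r,[.5238,.4045,.18],-2.45,17,1)
"
```

```text
t18.70 p [491.2  92.8 118.5] az 105.03 zt [-0.002 -0.001 -1.   ] F [ 0.4 -0.2 -2.1] w 33.2 q [ 0.2   0.86 -0.81  2.03  1.    0.72  0.56]
[-6.6 17.2 -0. ] [-0.01 -0.01  6.32]
[-4.6 17.8 -0. ] [-0.01 -0.01  6.32]
[-2.6 18.2 -0. ] [-0.01 -0.01  6.32]
[-0.6 18.4 -0. ] [-0.01 -0.01  6.32]
[ 1.4 18.4 -0. ] [-0.01 -0.01  6.32]
[ 3.4 18.1 -0. ] [-0.01 -0.01  6.32]
[ 5.4 17.6 -0. ] [-0.01 -0.01  6.32]
[ 7.3 16.9 -0. ] [-0.01 -0.01  6.32]
[ 9.1 16.   0. ] [-0.01 -0.01  6.32]
[10.8 14.9  0. ] [-0.01 -0.01  6.32]
[12.4 13.6  0. ] [-0.01 -0.01  6.32]
[13.8 12.2  0. ] [-0.01 -0.01  6.32]
[15.1 10.6  0. ] [-0.01 -0.01  6.32]
[16.2  8.8  0. ] [-0.01 -0.01  6.32]
[17.  7.  0.] [-0.01 -0.01  6.32]
[17.7  5.1  0. ] [-0.01 -0.01  6.32]
[18.1  3.1  0. ] [-0.01 -0.01  6.32]
```

{"op": "jog_arm", "data": {"plan": [{"gripper":25,"x":0,"y":0,"z":-30,"rx":0,"ry":0,"rz":0},{"gripper":25,"x":0,"y":0,"z":-25,"rx":0,"ry":0,"rz":0},{"gripper":25,"x":-6.6,"y":17.2,"z":-5,"rx":0,"ry":0,"rz":6.3},{"gripper":25,"x":-4.6,"y":17.8,"z":0,"rx":0,"ry":0,"rz":6.3},{"gripper":25,"x":-2.6,"y":18.2,"z":0,"rx":0,"ry":0,"rz":6.3},{"gripper":25,"x":-0.6,"y":18.4,"z":0,"rx":0,"ry":0,"rz":6.3},{"gripper":25,"x":1.4,"y":18.4,"z":0,"rx":0,"ry":0,"rz":6.3},{"gripper":25,"x":3.4,"y":18.1,"z":0,"rx":0,"ry":0,"rz":6.3}]}}

```text
time_s: 19.5
ee_pos: [0.5029, 0.2038, 0.1788]
eef_rot: [-0.627, -3.078, -0.0]
ft_force: [-0.1, 0.1, -2.3]
gripper_width: 0.0329
```

{"op": "jog_arm", "data": {"plan": [{"gripper":25,"x":5.4,"y":17.6,"z":0,"rx":0,"ry":0,"rz":6.3},{"gripper":25,"x":7.3,"y":16.9,"z":0,"rx":0,"ry":0,"rz":6.3},{"gripper":25,"x":9.1,"y":16,"z":0,"rx":0,"ry":0,"rz":6.3},{"gripper":25,"x":10.8,"y":14.9,"z":0,"rx":0,"ry":0,"rz":6.3},{"gripper":25,"x":12.4,"y":13.6,"z":0,"rx":0,"ry":0,"rz":6.3},{"gripper":25,"x":13.8,"y":12.2,"z":0,"rx":0,"ry":0,"rz":6.3},{"gripper":25,"x":15.1,"y":10.6,"z":0,"rx":0,"ry":0,"rz":6.3},{"gripper":25,"x":16.2,"y":8.8,"z":0,"rx":0,"ry":0,"rz":6.3}]}}

```text
time_s: 20.3
ee_pos: [0.5172, 0.3505, 0.1787]
eef_rot: [-1.877, -2.518, 0.0]
ft_force: [0.4, 0.4, -2.0]
gripper_width: 0.033
```

{"op": "jog_arm", "data": {"plan": [{"gripper":25,"x":17,"y":7,"z":0,"rx":0,"ry":0,"rz":6.3},{"gripper":25,"x":17.7,"y":5,"z":0,"rx":0,"ry":0,"rz":6.3},{"gripper":25,"x":18,"y":3,"z":0,"rx":0,"ry":0,"rz":6.3},{"gripper":25,"x":0,"y":0,"z":0,"rx":0,"ry":0,"rz":0},{"gripper":25,"x":0,"y":0,"z":0,"rx":0,"ry":0,"rz":0},{"gripper":25,"x":0,"y":0,"z":0,"rx":0,"ry":0,"rz":0},{"gripper":25,"x":0,"y":0,"z":0,"rx":0,"ry":0,"rz":0},{"gripper":25,"x":0,"y":0,"z":0,"rx":0,"ry":0,"rz":0}]}}

```text
time_s: 21.1
ee_pos: [0.5233, 0.4033, 0.1783]
eef_rot: [2.262, 2.18, -0.001]
ft_force: [-0.2, 0.0, -2.4]
gripper_width: 0.0332
```

```bash
python3 -c "
from h import *
p,r=state()
d=grab('wrist');cv2.imwrite('pics/u_wrist.png',d['frame'][:,:,::-1])
p,r=state()
plan(p,r,[.5238,.4045,.026],-2.45,10,1)
"
```

```text
t21.10 p [523.3 403.3 178.3] az -2.13 zt [-0.    -0.001 -1.   ] F [-0.2  0.  -2.4] w 33.2 q [-0.53  0.83 -0.38  1.5   0.37  0.88 -1.07]
t21.15 p [523.2 403.6 178.3] az -2.12 zt [-0. -0. -1.] F [ 0.5 -0.2 -1.9] w 33.1 q [-0.53  0.83 -0.38  1.5   0.37  0.88 -1.07]
[ 0.1  0.1 15.2] [-0.  0.  0.]
[ 0.1  0.1 15.2] [-0.  0.  0.]
[ 0.1  0.1 15.2] [-0.  0.  0.]
[ 0.1  0.1 15.2] [-0.  0.  0.]
[ 0.1  0.1 15.2] [-0.  0.  0.]
[ 0.1  0.1 15.2] [-0.  0.  0.]
[ 0.1  0.1 15.2] [-0.  0.  0.]
[ 0.1  0.1 15.2] [-0.  0.  0.]
[ 0.1  0.1 15.2] [-0.  0.  0.]
[ 0.1  0.1 15.2] [-0.  0.  0.]
```

View pics/u_wrist.png

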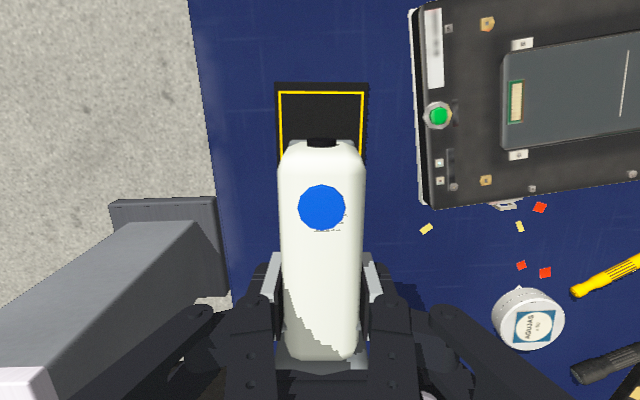

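{"op": "jog_arm", "data": {"plan": [{"gripper":25,"x":1,"y":0.6,"z":12,"rx":0,"ry":0,"rz":0.3},{"gripper":25,"x":0,"y":0,"z":22,"rx":0,"ry":0,"rz":0},{"gripper":25,"x":0,"y":0,"z":26,"rx":0,"ry":0,"rz":0},{"gripper":25,"x":0,"y":0,"z":26,"rx":0,"ry":0,"rz":0},{"gripper":25,"x":0,"y":0,"z":22,"rx":0,"ry":0,"rz":0},{"gripper":25,"x":0,"y":0,"z":16,"rx":0,"ry":0,"rz":0},{"gripper":25,"x":0,"y":0,"z":10,"rx":0,"ry":0,"rz":0},{"gripper":25,"x":0,"y":0,"z":5,"rx":0,"ry":0,"rz":0}]}}

```text
time_s: 21.95
ee_pos: [0.5234, 0.4052, 0.0382]
eef_rot: [-2.267, -2.175, 0.001]
ft_force: [0.2, 0.2, -2.0]
gripper_width: 0.0328
```

```bash
python3 -c "
from h import *
d=grab('wrist');d=grab('wrist');d=grab('scene');p,r=state()
crop(d,250,140,380,240,6,'pics/v_scene.png')
plan(p,r,[.5238,.4045,.0252],-2.45,8,1)
"
```

```text
t22.10 p [523.9 405.7  39.7] az -2.40 zt [ 0.001  0.001 -1.   ] F [-0.3 -0.1 -2.3] w 33.3 q [-0.57  1.02 -0.31  1.56  0.45  0.64 -1.15]
[-0.2 -0.   1.8] [ 0. -0.  0.]
[-0.2 -0.   1.8] [ 0. -0.  0.]
[-0.2 -0.   1.8] [ 0. -0.  0.]
[-0.2 -0.   1.8] [ 0. -0.  0.]
[-0.2 -0.   1.8] [ 0. -0.  0.]
[-0.2 -0.   1.8] [ 0. -0.  0.]
[-0.2 -0.   1.8] [ 0. -0.  0.]
[-0.2 -0.   1.8] [ 0. -0.  0.]
```

View pics/v_scene.png

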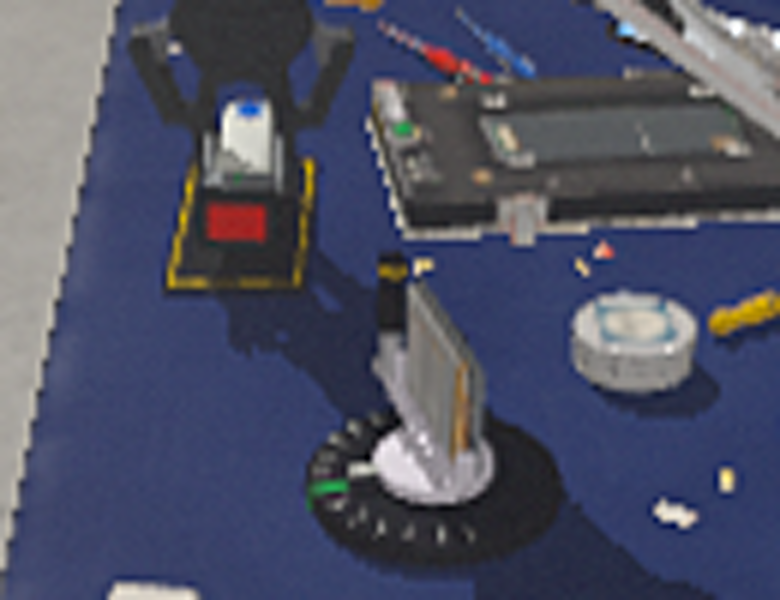

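{"op": "jog_arm", "data": {"plan": [{"gripper":25,"x":-0.5,"y":0,"z":2,"rx":0,"ry":0,"rz":0},{"gripper":25,"x":-0.5,"y":0,"z":3,"rx":0,"ry":0,"rz":0},{"gripper":25,"x":0,"y":0,"z":3,"rx":0,"ry":0,"rz":0},{"gripper":25,"x":0,"y":0,"z":2.5,"rx":0,"ry":0,"rz":0},{"gripper":25,"x":0,"y":0,"z":1.5,"rx":0,"ry":0,"rz":0},{"gripper":25,"x":0,"y":0,"z":1,"rx":0,"ry":0,"rz":0},{"gripper":25,"x":0,"y":0,"z":0.5,"rx":0,"ry":0,"rz":0},{"gripper":25,"x":0,"y":0,"z":0,"rx":0,"ry":0,"rz":0}]}}

```text
time_s: 22.9
ee_pos: [0.5236, 0.4044, 0.026]
eef_rot: [2.267, 2.174, -0.0]
ft_force: [-0.1, -1.8, 0.7]
gripper_width: 0.0329
```

{"op": "jog_arm", "data": {"plan": [{"gripper":25,"x":0,"y":0,"z":0.4,"rx":0,"ry":0,"rz":0},{"gripper":25,"x":0,"y":0,"z":0.4,"rx":0,"ry":0,"rz":0},{"gripper":25,"x":0,"y":0,"z":0.3,"rx":0,"ry":0,"rz":0},{"gripper":25,"x":0,"y":0,"z":0,"rx":0,"ry":0,"rz":0},{"gripper":25,"x":0,"y":0,"z":0,"rx":0,"ry":0,"rz":0},{"gripper":25,"x":0,"y":0,"z":0,"rx":0,"ry":0,"rz":0},{"gripper":25,"x":0,"y":0,"z":0,"rx":0,"ry":0,"rz":0},{"gripper":25,"x":0,"y":0,"z":0,"rx":0,"ry":0,"rz":0}]}}

```text
time_s: 23.7
ee_pos: [0.5236, 0.4044, 0.0259]
eef_rot: [2.267, 2.174, 0.0]
ft_force: [-2.1, -2.8, 8.5]
gripper_width: 0.0334
```

```bash
python3 -c "
from h import *
p,r=state()
for i in range(3): grab('scene');p,r=state()
"
```

```text
t23.70 p [523.6 404.4  25.9] az -2.40 zt [ 0. -0. -1.] F [-2.1 -2.8  8.5] w 33.4 q [-0.57  1.04 -0.3   1.56  0.46  0.61 -1.15]
t23.75 p [523.6 404.3  26. ] az -2.40 zt [ 0. -0. -1.] F [-3.  -2.5  8.9] w 33.2 q [-0.57  1.04 -0.3   1.56  0.46  0.61 -1.15]
t23.80 p [523.6 404.3  26. ] az -2.40 zt [ 0. -0. -1.] F [-2.1 -2.8  8.8] w 33.0 q [-0.57  1.04 -0.3   1.56  0.46  0.61 -1.15]
t23.85 p [523.6 404.3  26. ] az -2.40 zt [ 0. -0. -1.] F [-2.6 -2.8  8.6] w 33.4 q [-0.57  1.04 -0.3   1.56  0.46  0.61 -1.15]
```

{"op": "jog_arm", "data": {"plan": [{"gripper":25,"x":0,"y":0,"z":-0.4,"rx":0,"ry":0,"rz":0},{"gripper":25,"x":0,"y":0,"z":-0.3,"rx":0,"ry":0,"rz":0},{"gripper":36,"x":0,"y":0,"z":0,"rx":0,"ry":0,"rz":0},{"gripper":40,"x":0,"y":0,"z":0,"rx":0,"ry":0,"rz":0},{"gripper":48,"x":0,"y":0,"z":0,"rx":0,"ry":0,"rz":0},{"gripper":56,"x":0,"y":0,"z":0,"rx":0,"ry":0,"rz":0},{"gripper":62,"x":0,"y":0,"z":0,"rx":0,"ry":0,"rz":0},{"gripper":65,"x":0,"y":0,"z":0,"rx":0,"ry":0,"rz":0}]}}

```text
time_s: 24.65
ee_pos: [0.5237, 0.4044, 0.0253]
eef_rot: [2.267, 2.174, 0.0]
ft_force: [-0.2, -0.0, -0.6]
gripper_width: 0.0654
```

```bash
python3 -c "
from h import *
d=grab('wrist');cv2.imwrite('pics/w_wrist.png',d['frame'][:,:,::-1])
p,r=state()
"
```

```text
t24.70 p [523.6 404.4  25.3] az -2.40 zt [ 0. -0. -1.] F [ 0.4 -0.6  0.4] w 65.0 q [-0.57  1.04 -0.3   1.56  0.46  0.61 -1.15]
```

View pics/w_wrist.png

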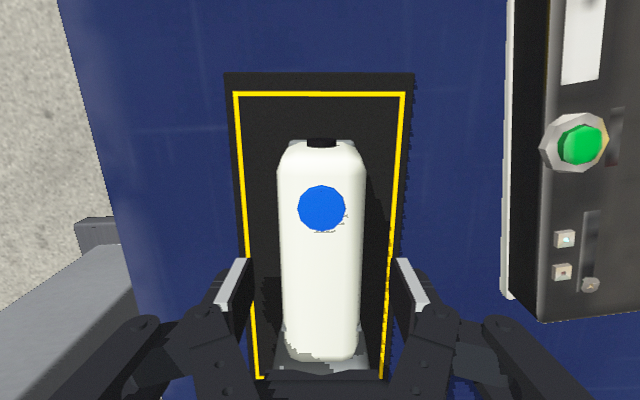

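{"op": "jog_arm", "data": {"plan": [{"gripper":65,"x":0,"y":0,"z":-10,"rx":0,"ry":0,"rz":0},{"gripper":65,"x":0,"y":0,"z":-20,"rx":0,"ry":0,"rz":0},{"gripper":65,"x":0,"y":0,"z":-35,"rx":0,"ry":0,"rz":0},{"gripper":65,"x":0,"y":0,"z":-45,"rx":0,"ry":0,"rz":0},{"gripper":65,"x":0,"y":0,"z":-45,"rx":0,"ry":0,"rz":0},{"gripper":65,"x":0,"y":0,"z":-40,"rx":0,"ry":0,"rz":0},{"gripper":65,"x":0,"y":0,"z":-25,"rx":0,"ry":0,"rz":0},{"gripper":65,"x":0,"y":0,"z":-10,"rx":0,"ry":0,"rz":0}]}}

```text
time_s: 25.5
ee_pos: [0.5246, 0.4056, 0.2595]
eef_rot: [2.267, 2.174, 0.01]
ft_force: [0.8, 0.6, 0.2]
gripper_width: 0.0654
```

```bash
python3 -c "
from h import *
for i in range(5): d=grab('wrist')
crop(d,220,30,420,230,4,'pics/x_wrist.png')
p,r=state(); print(d['eye'])
d=grab('scene');crop(d,240,140,380,310,3.5,'pics/x_scene.png')
d=grab('top');crop(d,170,120,400,290,3.4,'pics/x_top.png')
"
```

```text
t25.75 p [522.9 403.4 253.4] az -2.38 zt [-0.003 -0.003 -1.   ] F [ 0.3 -0.3 -0.5] w 65.2 q [-0.52  0.75 -0.41  1.43  0.33  1.03 -1.04]
[0.5279811  0.48528021 0.38306902]
```

View pics/x_wrist.png

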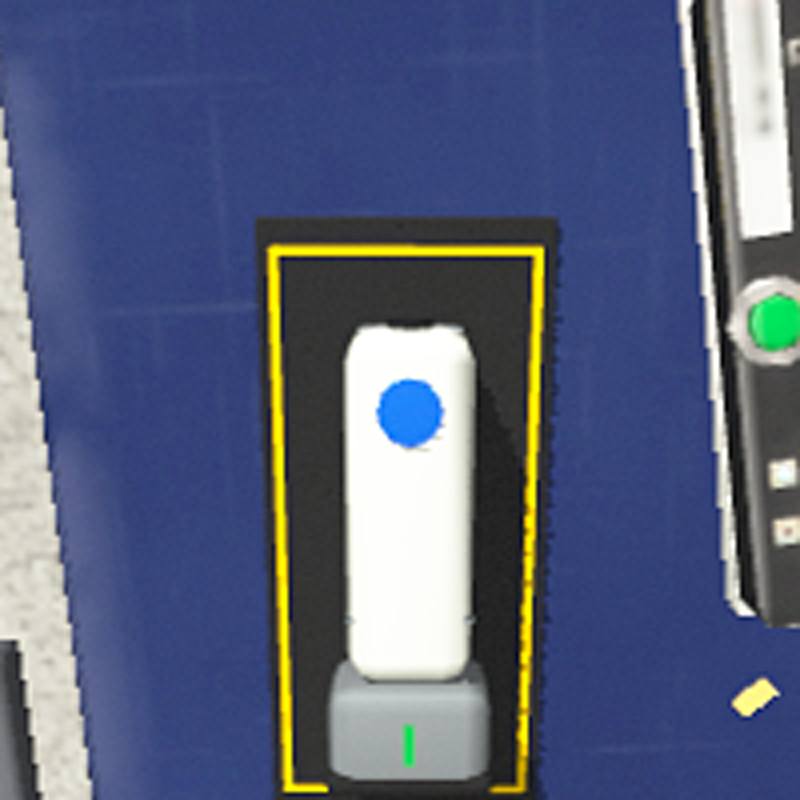

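View pics/x_scene.png

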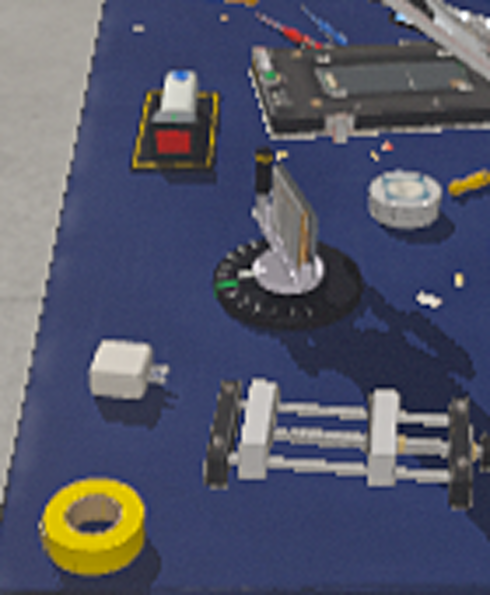

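View pics/x_top.png

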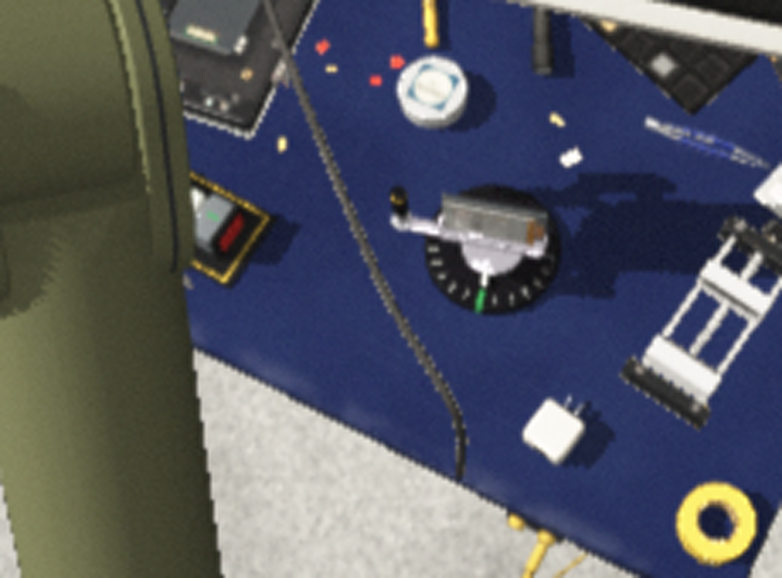

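```bash
python3 - <<'E'
from h import *
d=ld('wrist')
c=lambda a:(np.array([220,30])+(np.array(a,float)+0.5)/4-0.5)
M=at_z(d,[c((275,252)),c((538,252)),c((290,788)),c((522,789))],.003);ce=M.mean(0)
az=lambda a,b:np.degrees(np.arctan2(*(b-a)[:2][::-1]))
S=at_z(d,[c((410,412)),c((409,745))],.043)
a=az(M[2],M[0]);b=az(M[3],M[1]);print("mat c",ce,"az",a,b,"scan az",az(S[1],S[0]))
u=(S[1]-S[0])/np.linalg.norm(S[1]-S[0]);cen=S[0]+u*.042;print("scanner c",cen, S)
t=np.radians((a+b)/2);e=(cen-ce)[:2];print("along",e@[np.cos(t),np.sin(t)],"across",e@[-np.sin(t),np.cos(t)])
E
python3 -c "
from cell import bot
print(bot.hand_in()); print(bot.observe()['time_s'])"
```

```text
mat c [0.52382685 0.40440442 0.003     ] az 87.39680229887902 87.65217119362278 scan az 87.45434182830519
scanner c [0.52478326 0.4041173  0.043     ] [[0.52664871 0.44607585 0.043     ]
 [0.52254465 0.35376535 0.043     ]]
along -0.00024554539078387527 across -0.0009679227927089317
the job is handed in; nothing more can be done
None
the job is handed in; nothing more can be done
```

I turned the rest to the mark, scanned the label, laid the scanner back on its mat, and handed the job in at about 26 s of the 67 s. Hand-in reports no verdict, so I only have my own checks to go on.

- **Rest:** I turned it with the fingers loosely round the grip, closed to centre it, then let go. A wrist view square over the mark put the white pointer within about 0.2° of it. An earlier oblique wrist view read about −1 to −3°, depending on the pointer height assumed, and I trusted the square view. The final top view still shows the pointer on the green mark.
- **Scan:** I held the scanner steady for about 2 s, facing the label squarely. The worked-out spot is within about 1–2 mm of the label's middle, at about 70 mm. Only the scene camera could check this, since the arm blocked the top view. The scanner matched its predicted position there to about 1 px, and the rest and cell to about 1.3 px (about 3 mm). The wrist force showed nothing beyond the scanner's weight.
- **Scanner put back:** It lies belly down on the mat. The last picture shows it 0.2 mm off the middle lengthwise, 1 mm off across, and parallel to the mat within about 0.1°. It was pressed onto the mat with about 9 N, plus its weight, before I eased off and released it.
- **Other things:** The tape roll, charger cube and pin tin look unmoved in the final pictures. I compared them by eye and did not measure them. The gripper is clear above the mat.

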